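# Lift a glued cover plate out of its jig with a spatula and pack it

### The arm

A 7-joint arm with a two-finger parallel gripper is mounted at the origin on the work surface. World frame = base frame: x ahead of the robot, y to its left, z up, the work surface at z = 0. Lengths are in m, angles in rad, forces in N, time in s.
With the tool pointing down it reaches from about 0.4 to 0.875 m from the base axis. Payload 19.3 kg.
Tool frame: the origin (TCP) lies on the centre line of the jaws, within the pads' length; the fingertips stand 14 mm ahead of it and the grasp point (between the pads) lies 5 mm behind it; x points along the fingers, y is the direction in which the jaws open and shut, and the axes are right-handed (so a half turn about x gives the same grasp; the last joint's range is limited). The gripper opens to 85 mm and grips with 20 to 120 N. Pads are 22 mm wide; open, the fingers measure 114 mm over their backs; the gripper's body (76 mm by 85 mm) begins 54 mm behind the grasp point. The pads swing forward as they close: fully open they stand 13 mm farther back than shut.
Start: joints at [-1.211, 0.521, -0.036, 1.599, 0.021, 1.021, -0.113], TCP at [0.26, 0.568, 0.245] pointing down, gripper open.
Joint ranges: [-2.91, 2.91], [-0.3, 2.13], [-1.5, 1.42], [0.17, 2.43], [-1.26, 4.41], [0.16, 1.93], [-2.52, 2.52]. Speed limits (rad/s): [1.89, 1.89, 2.39, 2.39, 3.01, 3.01, 3.01].

### API

Orientations are given as [roll, pitch, yaw] about the fixed x, y, z axes, in that order (R = Rz(yaw) Ry(pitch) Rx(roll)).
In Python, from workcell import monitor, optics, bot gives the robot as it stands.
- The arm moves only by the tool arm_command, never from a script. Its arguments are lists of equal length, an entry for each row: "delta_pos": the shift along the tool's x, y, z as a fraction of full scale, a list of three; "rotation": the turn, a rotation vector about the tool's x, y, z as a fraction of full scale, a list of three. In form: {"delta_pos": [[dx, dy, dz], ...], "rotation": [[wx, wy, wz], ...]}. A call has 1 to 10 rows; each row shifts and turns the pose as measured when the row begins, along the tool's axes as they then stand; what a row does not reach is not made up. Full scale, the value 1, is 30 mm for a shift and 6 degrees for a turn. A row lasts 1/10 s, in which the tool goes at most 50 mm and 8.59 degrees, less where a joint would pass 70% of its speed; a pose out of reach is approached as far as the arm can. A call with a number of a shift or a turn outside -1 to 1 is refused whole. A call with a gripper value outside its range is refused whole. "gripper" is the closure, from -1 (fully open) to 1 (shut), so that 0 is half open, set as the call begins (left out, the last holds). The fingers move at their own pace and stop on an object; "grip_force" is the grip in N (left out, the last holds). Time passes only in rows, so rows that do not move let the fingers close. It gives the time, the measured TCP pose, the force and the opening at its end, in the units of the state.
- monitor.observe(): the state, without advancing time (a new reading comes with each control period).
- optics.grab_frame(name): name is "side" or "top"; returns the picture (384x512x3 uint8, red, green, blue); there is no depth.
- optics.camera_params(name): a dict with "fx", "fy", "cx", "cy" (pixels), "origin" and "rotation" of the camera in the world. Camera axes: x right, y down, z forward; pixel columns grow to the right and rows downward; lengths in m; the calibration is good to about 2 mm. A picture is of the moment at which its call begins. camera_params takes no time and is no camera call.
- bot.job_done(): hands the job in, once; it reports no verdict.
The state is a dict: "clock": time; "qpos": joint angles; "qd": joint speeds; "joint_efforts": joint torques, N m; "position": TCP position; "tool_rot": TCP orientation; "force": force on the tool from outside, world axes, zero at the start; "moment": the same for the moment, N m; "grip_width": finger opening in m.
Only numpy, scipy, OpenCV 4.12 (cv2) and the standard library are available. Lean on these libraries where they do the work, as an engineer would, in place of code of your own. Each camera call takes 0.05 s, during which the arm holds its last target. There are 200 camera calls.

### The job

Take the spatula by its handle, slide its blade under the cover plate in the gluing jig, lift the plate out on the blade and set it down squarely on the pair of bearers, lengthwise along them. Lay the spatula flat on the open bench, then take the plate by its sides with the fingers and put it down gently, flat on the floor of the carton. Do not touch the plate with the fingers while it is in the jig, do not drop it into the carton, and leave the other things where they are.

Things in the scene. Friction and masses are not known exactly. Their poses are not given: they have to be found in the camera images.
- plate_center (a point): centre of the cover plate: bare steel, 100 (its x) x 64 (its y) x 6 mm, 0.08 to 0.17 kg; the point lies half-way up, 3 mm above its underside. It starts lying flat in the jig, its x along the jig's x
- plate: the same cover plate, origin at the centre of its underside
- spatula_grip (a point): the place to hold the spatula, in the middle of the handle's cross-section, near the handle's front end. The wooden handle is 95 mm long (from 27 mm ahead of this point along the spatula's +x to 68 mm behind it), 20 mm wide (y) and 22 mm tall, level, its middle 55 mm above the blade's underside
- spatula_blade (a point): centre of the spatula's flat steel blade: 90 mm long (x), 34 mm wide (y), 3 mm thick; the point is half-way through the thickness. The leading edge is 45 mm ahead along +x; a thin neck rises to the handle from the last 10 mm, so 80 mm go under a plate. This point is 85 mm ahead of the grip point and 53.5 mm below it
- spatula: the spatula (about 0.17 kg, 0.2 m long), origin at the centre of the blade's underside, x from handle to leading edge, z up. It starts lying blade flat on the open bench in front of the robot, handle raised, roughly crosswise
- jig: the plywood gluing jig, fixed. Origin on the bench under the middle of the plate's seat; its -x end is open (the spatula enters there, moving along +x). Side walls (inner faces at y = -35 and 35 mm, outer 47 mm) and a back wall (inner face at x = 53 mm, outer 60 mm) rise to z = 34 mm and leave no finger room beside the plate. Base 6 mm thick, x -52 to 60 mm
- jig_seat (a point): middle of the plate's seat in the jig, 24 mm above the bench, level with the plate's underside. The seat is two metal ribs along the jig's x (x -50 to 50 mm), 6 mm wide, centred at y = -26 and 26 mm, from the base (z = 6 mm) up to z = 24 mm: the channel between them, for the blade, is 46 mm wide and 18 mm high
- bearers: the pair of bearers, fixed: plywood base 110 x 64 x 6 mm with the same two ribs as the jig (x -50 to 50 mm, centred at y = -26 and 26 mm, tops at z = 24 mm, channel 46 mm wide) but no walls, open at both ends. Origin on the bench under its middle; x along the ribs, away from the robot. A plate lying on them overhangs each rib by 3 mm, so its long sides can be gripped
- carton: the open shallow cardboard carton, fixed to the bench: outside 160 (x) x 150 (y) x 35 mm high, walls and floor 5 mm thick. Origin under its centre, on the bench
- bracket: small bare-metal angle bracket, 60 x 36 mm foot, 40 mm tall, between the task's things; bystander, origin on its underside
- tape: small roll of black tape lying flat, 40 mm across, 25 mm high; bystander, origin on its underside
- junction_box: white plastic junction box, 99 x 99 x 58 mm high; bystander, origin on its underside
- saddle: metal pipe saddle, 80 x 40 x 36 mm high; bystander, origin on its underside
- roller: hand roller, rubber roll and wooden handle, 180 mm long, 35 mm high; bystander, origin on its underside
- elbow: grey plastic conduit elbow lying down, 48 mm thick, about 95 mm over its arms; bystander, origin on its underside
There are look-alikes about, which are no part of the job. Several things have the shape of the carton; the one meant has the colours described above.

How it is judged:
By the outcome, as a careful person would: the job done as asked, in the order asked, and still so for the second after the job is handed in, with the robot touching nothing.
It also fails if it takes over 72 s, if anything falls off the work surface, if the arm or the gripper's body presses on something with over 40 N, if the wrist force passes 120 N, or if a joint passes its speed limit or range.

## Working session

There is one attempt and no reset: what is moved stays moved. The work goes in short steps, Python scripts to look and compute and a tool call to move; the robot and the scene stay as the last step left them, time stands still between calls to the robot, and variables do not carry over. Pictures are saved under pics/ and viewed, about 8 in all and at most 12, crops included, and the job is handed in when it is done.

Besides the shell and the picture viewer there is one more tool, called after "Request:" as a command line: name --argument value ..., lists and objects as JSON in quotes. arm_command: Moves the arm, as the interface text tells. Its arguments: {"type":"object","properties":{"delta_pos":{"type":"array","items":{"type":"array","items":{"type":"number"}}},"rotation":{"type":"array","items":{"type":"array","items":{"type":"number"}}},"gripper":{"type":"number"},"grip_force":{"type":"number"}},"required":["delta_pos","rotation"]}

```bash
mkdir -p pics; ls; python3 - <<'E'
from workcell import monitor, optics, bot
import cv2
for n in("side","top"):
    cv2.imwrite(f"pics/{n}0.png",optics.grab_frame(n)[:,:,::-1])
    p=optics.camera_params(n);print(n,{k:(v if isinstance(v,(int,float)) else [[round(float(z),4) for z in r] if hasattr(r,'__len__') else round(float(r),4) for r in v]) for k,v in p.items()})
print(monitor.observe())
E
```

```text
pics
side {'fx': 446.8771245594928, 'fy': 446.8771245594928, 'cx': 268.7837627060541, 'cy': 194.67939283334783, 'origin': [0.1451, -0.9668, 1.2116], 'rotation': [-2.4044, -0.0094, -0.3309]}
top {'fx': 352.269062395892, 'fy': 352.269062395892, 'cx': 256.8349559202131, 'cy': 186.67401652860661, 'origin': [0.3656, 0.003, 1.0347], 'rotation': [-3.02, -0.0147, -1.5668]}
{'clock': 0.1, 'qpos': array([-1.21119949,  0.5219453 , -0.03632392,  1.59992198,  0.0212155 ,
        1.02107738, -0.11278982]), 'qd': array([ 2.01821433e-04, -1.56189896e-03, -7.60876436e-06, -1.51242674e-03,
        9.26417978e-04,  8.08269532e-04, -1.21136338e-03]), 'joint_efforts': array([ 4.47217404e-03, -9.28491855e+01,  1.98429465e+00, -3.70535553e+01,
        1.81805470e-02,  5.39144356e-03,  5.73735150e-06]), 'position': array([0.26035159, 0.56789901, 0.24479939]), 'tool_rot': array([-1.48714915,  1.56982972, -1.91694225]), 'force': array([-0.53719469,  0.59053536,  0.33432525]), 'moment': array([-0.04817259, -0.01490301,  0.03814386]), 'grip_width': 0.08547837938806445}
```

View pics/top0.png

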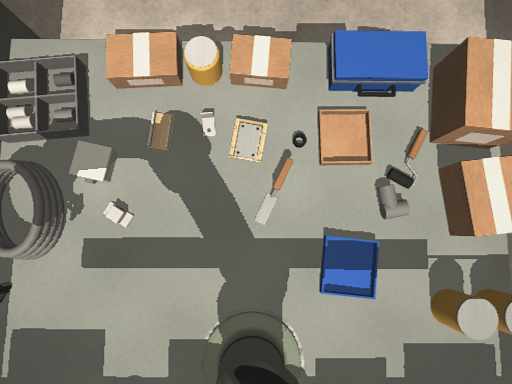

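View pics/side0.png

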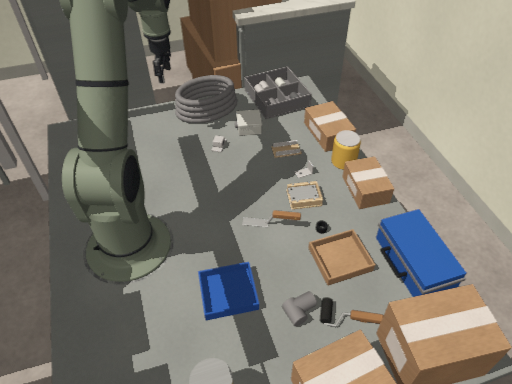

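The top view shows the jig with its plate at (248,139), the bearers at (160,131), and the spatula with blade at (265,207) and handle at (285,173). There are two carton shapes: a brown cardboard one at (345,136) and a blue one at (350,266). Brown fits "cardboard". I'll confirm that in an enlarged crop.

```bash
cat > h.py <<'E'
import numpy as np,cv2
from scipy.spatial.transform import Rotation as R
from workcell import monitor, optics, bot
P={n:optics.camera_params(n) for n in("side","top")}
def ray(n,uv):
    p=P[n];d=np.array([(uv[0]-p["cx"])/p["fx"],(uv[1]-p["cy"])/p["fy"],1])
    return np.array(p["origin"]),R.from_euler('xyz',p["rotation"]).as_matrix()@d
def onz(n,uv,z):
    o,d=ray(n,uv);return o+d*(z-o[2])/d[2]
def proj(n,X):
    p=P[n];c=R.from_euler('xyz',p["rotation"]).as_matrix().T@(np.array(X)-p["origin"])
    return np.array([p["fx"]*c[0]/c[2]+p["cx"],p["fy"]*c[1]/c[2]+p["cy"]])
def tri(a,b):
    o1,d1=ray("top",a);o2,d2=ray("side",b);d1/=np.linalg.norm(d1);d2/=np.linalg.norm(d2)
    s=np.linalg.lstsq(np.c_[d1,-d2],o2-o1,rcond=None)[0]
    p,q=o1+s[0]*d1,o2+s[1]*d2;return (p+q)/2,np.linalg.norm(p-q)
E
python3 - <<'E'
from h import *
t=cv2.imread("pics/top0.png");s=cv2.imread("pics/side0.png")
cv2.imwrite("pics/topc.png",cv2.resize(t[100:230,140:380],None,fx=3.3,fy=3.3,interpolation=cv2.INTER_CUBIC))
cv2.imwrite("pics/sidec.png",cv2.resize(s[130:290,230:390],None,fx=3.7,fy=3.7,interpolation=cv2.INTER_CUBIC))
for uv in[(265,207),(248,139),(160,131),(345,136)]:
    x=onz("top",uv,.02);print(uv,x.round(3),proj("side",x).round(0))
E
```

```text
(265, 207) [ 0.431 -0.035  0.02 ] [256. 218.]
(248, 139) [0.631 0.015 0.02 ] [305. 194.]
(160, 131) [0.653 0.275 0.02 ] [285. 147.]
(345, 136) [ 0.643 -0.272  0.02 ] [342. 256.]
```

View pics/topc.png

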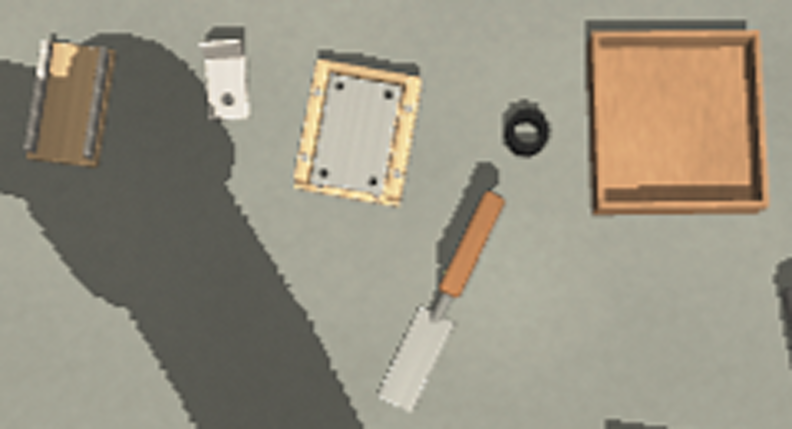

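View pics/sidec.png

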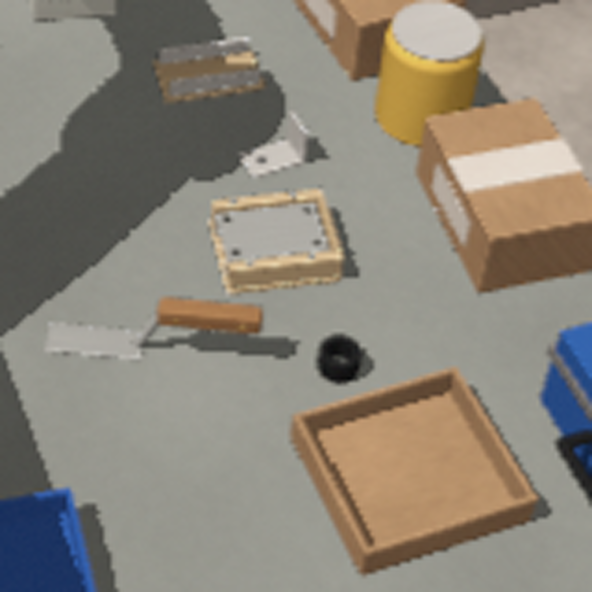

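The crop shows the open brown cardboard carton (crop 677,122). The blue one doesn't match, so brown it is. The jig's open end faces the robot, with its wall at the far end. The bearers are at crop (68,103), and the spatula's blade points toward the robot. Next I'll measure everything.

```bash
python3 - <<'E'
from h import *
t=cv2.imread("pics/top0.png");s=cv2.imread("pics/side0.png")
def big(img,m,roi):
    x0,y0,x1,y1=roi;k=np.zeros(m.shape,np.uint8);k[y0:y1,x0:x1]=m[y0:y1,x0:x1]
    c=max(cv2.findContours(k,cv2.RETR_EXTERNAL,cv2.CHAIN_APPROX_NONE)[0],key=cv2.contourArea);return c
def rect(n,c,z):
    w=np.array([onz(n,p[0],z)[:2]*1000 for p in c],np.float32);(cx,cy),wh,a=cv2.minAreaRect(w)
    b=cv2.boxPoints(((cx,cy),wh,a));e=[b[1]-b[0],b[2]-b[1]];l=max(e,key=np.linalg.norm)
    return np.round([cx,cy],1),np.round(sorted(wh),1),round(float(np.degrees(np.arctan2(l[1],l[0]))%180),1)
for n,img,rh,rb,rp,rj in(("top",t,(260,150,300,195),(250,188,285,228),(225,110,275,170),(225,110,275,170)),("side",s,(265,205,305,225),(238,212,272,232),(280,175,325,212),(280,175,325,212))):
    h=cv2.cvtColor(img,cv2.COLOR_BGR2HSV)
    H,S,V=[h[...,i].astype(int) for i in range(3)]
    or_=((H<16)&(S>110)&(V>90)).astype(np.uint8)
    print(n,"handle",rect(n,big(img,or_,rh),.066 if n=="top" else .06))
    br=((S<40)&(V>175)).astype(np.uint8)
    try: print(n,"blade",rect(n,big(img,br,rb),.003))
    except Exception as e: print("blade",e)
    ye=((S>45)&(H>10)&(H<30)&(V>140)).astype(np.uint8)
    print(n,"jig",rect(n,big(img,ye,rj),.034))
    x0,y0,x1,y1=rp; sub=cv2.resize(img[y0:y1,x0:x1],None,fx=4,fy=4,interpolation=cv2.INTER_CUBIC)
    g=cv2.cvtColor(sub,cv2.COLOR_BGR2GRAY)
    d=(g<100).astype(np.uint8)
    for i,st in enumerate(cv2.connectedComponentsWithStats(d)[2][1:]):
        if 20<st[4]<200:
            uv=(x0+(st[0]+st[2]/2)/4-.4,y0+(st[1]+st[3]/2)/4-.4);print(" dot",np.round(uv,1),st[4],onz(n,uv,.030).round(4))
    print(n,"bladepx",img[207,262] if n=="top" else img[221,255])
print([t[207,265],t[200,300],t[139,248]])
h=cv2.cvtColor(t,cv2.COLOR_BGR2HSV);H,S,V=[h[...,i].astype(int) for i in range(3)]
for n,img,roi in(("top",t,(310,100,380,172)),("side",s,(300,225,382,290))):
    h=cv2.cvtColor(img,cv2.COLOR_BGR2HSV);H,S,V=[h[...,i].astype(int) for i in range(3)]
    print(n,"carton",rect(n,big(img,((H<20)&(S>80)&(V>60)).astype(np.uint8),roi),.035))
h=cv2.cvtColor(t,cv2.COLOR_BGR2HSV);H,S,V=[h[...,i].astype(int) for i in range(3)]
print("bearer base",rect("top",big(t,((H<28)&(S>70)).astype(np.uint8),(140,105,180,155)),.006))
E
```

```text
top handle (array([521.2, -82.1]), array([18.1, 93.6]), 154.8)
top blade (array([426.8, -37.8]), array([34.1, 89.2]), 153.6)
top jig (array([625.2,  14.7]), array([ 97.5, 119.8]), 169.9)
 dot [242.6 125.7] 46 [0.6684 0.0312 0.03  ]
 dot [257.4 128.4] 58 [ 0.6608 -0.0122  0.03  ]
 dot [237.8 152.1] 50 [0.5894 0.0442 0.03  ]
 dot [252.7 154.6] 45 [0.5823 0.001  0.03  ]
top bladepx [183 197 200]
side handle (array([521.2, -86.3]), array([29. , 91.4]), 154.1)
side blade (array([451.8, -65.4]), array([ 4.2, 17.7]), 175.7)
side jig (array([623.1,   2.6]), array([120.3, 123.4]), 80.0)
side bladepx [166 172 175]
[array([186, 199, 204], dtype=uint8), array([154, 169, 170], dtype=uint8), array([184, 199, 202], dtype=uint8)]
top carton (array([ 637.7, -267.6]), array([155.3, 164.9]), 0.5)
side carton (array([ 635.5, -278.6]), array([167.1, 172.1]), 1.1)
bearer base (array([657. , 273.8]), array([ 63.4, 110.6]), 172.1)
```

```bash
python3 - <<'E'
from h import *
s=monitor.observe();M=R.from_euler('xyz',s["tool_rot"]).as_matrix();print(M.round(3))
y=M[:,1];print("psi",np.degrees(np.arctan2(y[1],y[0])),"az",np.degrees(np.arctan2(s["position"][1],s["position"][0])))
E
```

```text
[[-0.     0.417  0.909]
 [-0.001  0.909 -0.417]
 [-1.    -0.001  0.   ]]
psi 65.37466691499966 az 65.37105414612682
```

Request:
arm_command --delta_pos '[[0, 0, 0], [0, 0, 0]]' --rotation '[[1, 0, 0], [1, 0, 0]]' --gripper -1

```text
clock: 0.3
position: [0.2604, 0.5675, 0.2441]
tool_rot: [-1.395, 1.568, -2.039]
force: [-0.7, -0.6, -0.9]
grip_width: 0.0855
```

```bash
python3 - <<'E'
from h import *
s=monitor.observe();M=R.from_euler('xyz',s["tool_rot"]).as_matrix()
y=M[:,1];print("psi",np.degrees(np.arctan2(y[1],y[0])),s["qpos"].round(3),s["position"],s["clock"])
E
```

```text
psi 53.11620573119868 [-1.246  0.523  0.015  1.603 -0.009  1.018 -0.301] [0.26035505 0.56746139 0.2440551 ] 0.3
```

```bash
cat >> h.py <<'E'
def Rd(psi):
    c,s=np.cos(np.radians(psi)),np.sin(np.radians(psi));return np.array([[0,c,s],[0,s,-c],[-1,0,0]])
def st():
    s=monitor.observe();M=R.from_euler('xyz',s["tool_rot"]).as_matrix()
    return s,s["position"],M,np.degrees(np.arctan2(M[1,1],M[0,1]))
def plan(p1,turn=0,psi=None,n=None,batch=10):
    """straight move to p1 with signed turn (or to psi by the short way), printed as rows"""
    s,p,M,a=st()
    if psi is not None: turn=(psi-a+180)%360-180
    p1=np.array(p1);n=n or int(np.ceil(max(np.linalg.norm(p1-p)/.0295,abs(turn)/5.9,1)))
    print("from",p.round(4),"psi",round(a,2),"q",s["qpos"].round(2),"clk",s["clock"],"F",s["force"].round(1),"tilt",np.degrees(np.arcsin(np.clip(M[2,1:],-1,1))).round(2),"n",n)
    D,T=[],[];dp=(p1-p)/n
    for i in range(n):
        N=Rd(a+turn*(i+1)/n)
        D.append([round(float(x),3)+0. for x in M.T@dp/.03])
        T.append([round(float(x),3)+0. for x in np.degrees(R.from_matrix(M.T@N).as_rotvec())/6]);M=N
    for i in range(0,n,batch):print(D[i:i+batch],"\n ",T[i:i+batch])
E
python3 - <<'E'
from h import *
plan([.503,-.074,.24],turn=-168.3)
E
```

```text
from [0.2604 0.5675 0.2441] psi 53.12 q [-1.25  0.52  0.02  1.6  -0.01  1.02 -0.3 ] clk 0.3 F [-0.7 -0.6 -0.9] tilt [-0.14  0.02] n 29
[[0.006, -0.422, 0.666], [0.005, -0.353, 0.705], [0.005, -0.28, 0.737], [0.005, -0.204, 0.761], [0.005, -0.126, 0.778], [0.005, -0.046, 0.787], [0.005, 0.033, 0.788], [0.005, 0.113, 0.78], [0.005, 0.191, 0.765], [0.005, 0.267, 0.742]] 
  [[0.967, 0.005, 0.022], [0.967, 0.0, 0.0], [0.967, 0.0, 0.0], [0.967, 0.0, 0.0], [0.967, 0.0, 0.0], [0.967, 0.0, 0.0], [0.967, 0.0, 0.0], [0.967, 0.0, 0.0], [0.967, 0.0, 0.0], [0.967, 0.0, 0.0]]
[[0.005, 0.341, 0.711], [0.005, 0.411, 0.673], [0.005, 0.477, 0.628], [0.005, 0.538, 0.576], [0.005, 0.594, 0.519], [0.005, 0.643, 0.456], [0.005, 0.686, 0.389], [0.005, 0.722, 0.317], [0.005, 0.75, 0.243], [0.005, 0.771, 0.166]] 
  [[0.967, 0.0, 0.0], [0.967, 0.0, 0.0], [0.967, 0.0, 0.0], [0.967, 0.0, 0.0], [0.967, 0.0, 0.0], [0.967, 0.0, 0.0], [0.967, 0.0, 0.0], [0.967, 0.0, 0.0], [0.967, 0.0, 0.0], [0.967, 0.0, 0.0]]
[[0.005, 0.783, 0.087], [0.005, 0.788, 0.007], [0.005, 0.785, -0.073], [0.005, 0.774, -0.152], [0.005, 0.754, -0.229], [0.005, 0.727, -0.304], [0.005, 0.693, -0.376], [0.005, 0.651, -0.444], [0.005, 0.603, -0.508]] 
  [[0.967, 0.0, 0.0], [0.967, 0.0, 0.0], [0.967, 0.0, 0.0], [0.967, 0.0, 0.0], [0.967, 0.0, 0.0], [0.967, 0.0, 0.0], [0.967, 0.0, 0.0], [0.967, 0.0, 0.0], [0.967, 0.0, 0.0]]
```

Request:
arm_command --delta_pos '[[0, -0.42, 0.67], [0, -0.35, 0.7], [0, -0.28, 0.74], [0, -0.2, 0.76], [0, -0.13, 0.78], [0, -0.05, 0.79], [0, 0.03, 0.79], [0, 0.11, 0.78], [0, 0.19, 0.77], [0, 0.27, 0.74]]' --rotation '[[0.97, 0, 0], [0.97, 0, 0], [0.97, 0, 0], [0.97, 0, 0], [0.97, 0, 0], [0.97, 0, 0], [0.97, 0, 0], [0.97, 0, 0], [0.97, 0, 0], [0.97, 0, 0]]'

```text
clock: 1.3
position: [0.3394, 0.337, 0.2416]
tool_rot: [-0.572, 1.563, -2.271]
force: [0.2, 0.1, -0.4]
grip_width: 0.0851
```

Request:
arm_command --delta_pos '[[0, 0.34, 0.71], [0, 0.41, 0.67], [0, 0.48, 0.63], [0, 0.54, 0.58], [0, 0.59, 0.52], [0, 0.64, 0.46], [0, 0.69, 0.39], [0, 0.72, 0.32], [0, 0.75, 0.24], [0, 0.77, 0.17]]' --rotation '[[0.97, 0, 0], [0.97, 0, 0], [0.97, 0, 0], [0.97, 0, 0], [0.97, 0, 0], [0.97, 0, 0], [0.97, 0, 0], [0.97, 0, 0], [0.97, 0, 0], [0.97, 0, 0]]'

```text
clock: 2.3
position: [0.4094, 0.1006, 0.2419]
tool_rot: [0.367, 1.562, -2.39]
force: [-0.9, -0.3, -0.4]
grip_width: 0.0849
```

```bash
python3 - <<'E'
from h import *
plan([.503,-.074,.12],psi=-115.2)
E
```

```text
from [0.4094 0.1006 0.2419] psi -67.98 q [-0.93  0.24  0.65  2.13 -0.19  0.84 -1.35] clk 2.3 F [-0.9 -0.3 -0.4] tilt [0.19 0.49] n 9
[[0.453, 0.728, -0.083], [0.452, 0.719, -0.146], [0.452, 0.703, -0.211], [0.452, 0.681, -0.274], [0.452, 0.653, -0.335], [0.452, 0.619, -0.393], [0.452, 0.581, -0.448], [0.452, 0.537, -0.5], [0.452, 0.489, -0.547]] 
  [[0.874, 0.079, -0.035], [0.874, 0.0, 0.0], [0.874, 0.0, 0.0], [0.874, 0.0, 0.0], [0.874, 0.0, 0.0], [0.874, 0.0, 0.0], [0.874, 0.0, 0.0], [0.874, 0.0, 0.0], [0.874, 0.0, 0.0]]
```

Request:
arm_command --delta_pos '[[0.45, 0.73, -0.08], [0.45, 0.72, -0.15], [0.45, 0.7, -0.21], [0.45, 0.68, -0.27], [0.45, 0.65, -0.34], [0.45, 0.62, -0.39], [0.45, 0.58, -0.45], [0.45, 0.54, -0.5], [0.45, 0.49, -0.55]]' --rotation '[[0.87, 0.08, -0.04], [0.87, 0, 0], [0.87, 0, 0], [0.87, 0, 0], [0.87, 0, 0], [0.87, 0, 0], [0.87, 0, 0], [0.87, 0, 0], [0.87, 0, 0]]'

```text
clock: 3.2
position: [0.5036, -0.0824, 0.1159]
tool_rot: [-1.59, 1.568, 1.082]
force: [0.5, 0.3, 0.5]
grip_width: 0.0855
```

```bash
python3 - <<'E'
from h import *
plan([.503,-.074,.05],psi=-115.2)
E
```

```text
from [ 0.5036 -0.0824  0.1159] psi -116.9 q [-0.42  0.64  0.66  2.03 -0.63  0.68 -1.39] clk 3.2 F [0.5 0.3 0.5] tilt [-0.16 -0.  ] n 3
[[0.732, -0.078, 0.049], [0.732, -0.081, 0.048], [0.732, -0.081, 0.047]] 
  [[-0.095, -0.001, 0.026], [-0.095, 0.0, 0.0], [-0.095, 0.0, 0.0]]
```

Request:
arm_command --delta_pos '[[0.4, -0.08, 0.05], [0.3, -0.08, 0.05], [0.3, -0.08, 0.05], [0, 0, 0]]' --rotation '[[-0.1, 0, 0.03], [-0.1, 0, 0], [-0.1, 0, 0], [0, 0, 0]]'

```text
clock: 3.6
position: [0.502, -0.0748, 0.0823]
tool_rot: [0.917, 1.567, -2.663]
force: [-0.8, -0.0, 1.2]
grip_width: 0.0852
```

```bash
python3 - <<'E'
from h import *
plan([.503,-.074,.05],psi=-115.2)
for n in("side","top"):
    i=optics.grab_frame(n)[:,:,::-1]; i=i[180:260,220:340] if n=="side" else i[120:230,220:340]
    cv2.imwrite(f"pics/a_{n}.png",cv2.resize(i,None,fx=5,fy=5,interpolation=cv2.INTER_CUBIC))
E
```

```text
from [ 0.502  -0.0748  0.0823] psi -115.12 q [-0.4   0.69  0.6   2.05 -0.68  0.61 -1.34] clk 3.6 F [-0.8 -0.   1.2] tilt [0.16 0.12] n 2
[[0.539, -0.02, -0.011], [0.539, -0.019, -0.01]] 
  [[0.007, 0.02, -0.026], [0.007, 0.0, 0.0]]
```

View pics/a_side.png

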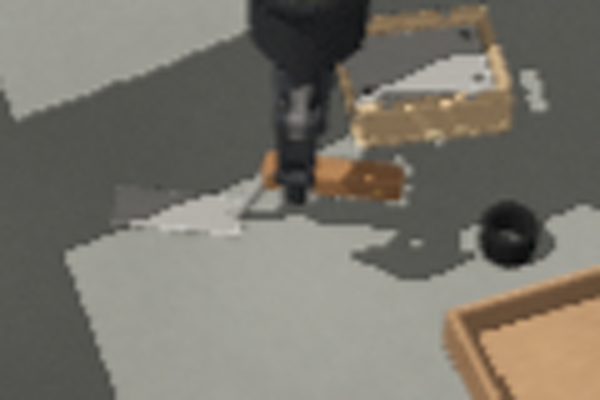

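The side view shows the fingers straddling the handle near its front end (crop 295,180), so I'll descend and close.

Request:
arm_command --delta_pos '[[0.54, -0.02, 0], [0.54, -0.02, 0], [0, 0, 0]]' --rotation '[[0, 0.02, -0.02], [0, 0, 0], [0, 0, 0]]'

```text
clock: 4.0
position: [0.5044, -0.0732, 0.0523]
tool_rot: [-2.751, 1.566, -0.047]
force: [-0.2, -0.1, 0.4]
grip_width: 0.0853
```

Request:
arm_command --delta_pos '[[0, 0, 0], [0, 0, 0], [0, 0, 0], [0, 0, 0], [0, 0, 0], [0, 0, 0], [0, 0, 0], [0, 0, 0]]' --rotation '[[0, 0, 0], [0, 0, 0], [0, 0, 0], [0, 0, 0], [0, 0, 0], [0, 0, 0], [0, 0, 0], [0, 0, 0]]' --gripper 1 --grip_force 90

```text
clock: 4.8
position: [0.5056, -0.0731, 0.0556]
tool_rot: [-2.706, 1.562, -0.001]
force: [0.2, -0.1, -2.2]
grip_width: 0.0184
```

```bash
python3 - <<'E'
from h import *
print(st()[0]["grip_width"])
plan([.503,-.074,.15],psi=-115.2)
E
```

```text
0.018449378555063227
from [ 0.5056 -0.0731  0.0556] psi -115.02 q [-0.36  0.73  0.54  2.06 -0.72  0.54 -1.3 ] clk 4.8 F [ 0.2 -0.1 -2.2] tilt [-0.21 -0.44] n 4
[[-0.786, 0.013, 0.01], [-0.786, 0.016, 0.016], [-0.786, 0.016, 0.016], [-0.786, 0.016, 0.016]] 
  [[0.007, -0.074, 0.034], [0.007, 0.0, 0.0], [0.007, 0.0, 0.0], [0.007, 0.0, 0.0]]
```

Request:
arm_command --delta_pos '[[-0.8, 0, 0], [-0.8, 0, 0], [-0.8, 0, 0], [-0.8, 0, 0]]' --rotation '[[0, -0.07, 0.03], [0, 0, 0], [0, 0, 0], [0, 0, 0]]'

```text
clock: 5.2
position: [0.5035, -0.0734, 0.1519]
tool_rot: [0.507, 1.565, -3.072]
force: [0.6, -0.1, -1.5]
grip_width: 0.0182
```

```bash
python3 - <<'E'
from h import *
print(st()[0]["grip_width"])
plan([.432,.047,.2],turn=80.6+360-115-360+115+115 if 0 else 195.6)
E
```

```text
0.018222925577037002
from [ 0.5035 -0.0734  0.1519] psi -115.08 q [-0.49  0.59  0.72  2.01 -0.57  0.75 -1.43] clk 5.2 F [ 0.6 -0.1 -1.5] tilt [0.17 0.3 ] n 34
[[-0.047, -0.077, 0.114], [-0.047, -0.088, 0.105], [-0.047, -0.098, 0.096], [-0.047, -0.107, 0.086], [-0.047, -0.115, 0.074], [-0.047, -0.122, 0.062], [-0.047, -0.128, 0.05], [-0.047, -0.132, 0.037], [-0.047, -0.135, 0.023], [-0.047, -0.137, 0.01]] 
  [[-0.959, 0.051, -0.025], [-0.959, 0.0, 0.0], [-0.959, 0.0, 0.0], [-0.959, 0.0, 0.0], [-0.959, 0.0, 0.0], [-0.959, 0.0, 0.0], [-0.959, 0.0, 0.0], [-0.959, 0.0, 0.0], [-0.959, 0.0, 0.0], [-0.959, 0.0, 0.0]]
[[-0.047, -0.137, -0.004], [-0.047, -0.136, -0.018], [-0.047, -0.134, -0.031], [-0.047, -0.13, -0.045], [-0.047, -0.125, -0.057], [-0.047, -0.118, -0.07], [-0.047, -0.111, -0.081], [-0.047, -0.102, -0.092], [-0.047, -0.092, -0.102], [-0.047, -0.082, -0.11]] 
  [[-0.959, 0.0, 0.0], [-0.959, 0.0, 0.0], [-0.959, 0.0, 0.0], [-0.959, 0.0, 0.0], [-0.959, 0.0, 0.0], [-0.959, 0.0, 0.0], [-0.959, 0.0, 0.0], [-0.959, 0.0, 0.0], [-0.959, 0.0, 0.0], [-0.959, 0.0, 0.0]]
[[-0.047, -0.07, -0.118], [-0.047, -0.058, -0.124], [-0.047, -0.045, -0.13], [-0.047, -0.032, -0.133], [-0.047, -0.018, -0.136], [-0.047, -0.005, -0.137], [-0.047, 0.009, -0.137], [-0.047, 0.023, -0.135], [-0.047, 0.036, -0.132], [-0.047, 0.049, -0.128]] 
  [[-0.959, 0.0, 0.0], [-0.959, 0.0, 0.0], [-0.959, 0.0, 0.0], [-0.959, 0.0, 0.0], [-0.959, 0.0, 0.0], [-0.959, 0.0, 0.0], [-0.959, 0.0, 0.0], [-0.959, 0.0, 0.0], [-0.959, 0.0, 0.0], [-0.959, 0.0, 0.0]]
[[-0.047, 0.062, -0.123], [-0.047, 0.074, -0.116], [-0.047, 0.085, -0.108], [-0.047, 0.095, -0.099]] 
  [[-0.959, 0.0, 0.0], [-0.959, 0.0, 0.0], [-0.959, 0.0, 0.0], [-0.959, 0.0, 0.0]]
```

Request:
arm_command --delta_pos '[[-0.05, -0.08, 0.11], [-0.05, -0.09, 0.1], [-0.05, -0.1, 0.1], [-0.05, -0.11, 0.09], [-0.05, -0.11, 0.07], [-0.05, -0.12, 0.06], [-0.05, -0.13, 0.05], [-0.05, -0.13, 0.04], [-0.05, -0.13, 0.02], [-0.05, -0.14, 0.01]]' --rotation '[[-0.96, 0.05, -0.03], [-0.96, 0, 0], [-0.96, 0, 0], [-0.96, 0, 0], [-0.96, 0, 0], [-0.96, 0, 0], [-0.96, 0, 0], [-0.96, 0, 0], [-0.96, 0, 0], [-0.96, 0, 0]]'

```text
clock: 6.2
position: [0.4821, -0.0376, 0.1699]
tool_rot: [2.418, 1.567, -0.118]
force: [-0.1, -0.4, -1.9]
grip_width: 0.0183
```

Request:
arm_command --delta_pos '[[-0.05, -0.14, 0], [-0.05, -0.14, -0.02], [-0.05, -0.13, -0.03], [-0.05, -0.13, -0.04], [-0.05, -0.12, -0.06], [-0.05, -0.12, -0.07], [-0.05, -0.11, -0.08], [-0.05, -0.1, -0.09], [-0.05, -0.09, -0.1], [-0.05, -0.08, -0.11]]' --rotation '[[-0.96, 0, 0], [-0.96, 0, 0], [-0.96, 0, 0], [-0.96, 0, 0], [-0.96, 0, 0], [-0.96, 0, 0], [-0.96, 0, 0], [-0.96, 0, 0], [-0.96, 0, 0], [-0.96, 0, 0]]'

```text
clock: 7.2
position: [0.4568, -0.003, 0.1848]
tool_rot: [1.085, 1.568, -0.405]
force: [-0.3, 0.6, -2.4]
grip_width: 0.0185
```

```bash
python3 - <<'E'
from h import *
plan([.432,.047,.2],psi=80.6)
E
```

```text
from [ 0.4568 -0.003   0.1848] psi 4.65 q [-0.28  0.35  0.2   2.1  -0.1   0.7   0.06] clk 7.2 F [-0.3  0.6 -2.4] tilt [0.14 0.08] n 13
[[-0.039, -0.053, -0.133], [-0.039, -0.039, -0.138], [-0.039, -0.025, -0.141], [-0.039, -0.01, -0.143], [-0.039, 0.004, -0.143], [-0.039, 0.019, -0.142], [-0.039, 0.033, -0.139], [-0.039, 0.047, -0.135], [-0.039, 0.061, -0.13], [-0.039, 0.073, -0.123]] 
  [[-0.974, 0.014, -0.023], [-0.974, 0.0, 0.0], [-0.974, 0.0, 0.0], [-0.974, 0.0, 0.0], [-0.974, 0.0, 0.0], [-0.974, 0.0, 0.0], [-0.974, 0.0, 0.0], [-0.974, 0.0, 0.0], [-0.974, 0.0, 0.0], [-0.974, 0.0, 0.0]]
[[-0.039, 0.086, -0.115], [-0.039, 0.097, -0.105], [-0.039, 0.107, -0.095]] 
  [[-0.974, 0.0, 0.0], [-0.974, 0.0, 0.0], [-0.974, 0.0, 0.0]]
```

Request:
arm_command --delta_pos '[[0.1, -0.05, -0.13], [0.1, -0.04, -0.14], [0.1, -0.02, -0.14], [0.1, -0.01, -0.14], [0.1, 0, -0.14], [0.1, 0.02, -0.14], [0.1, 0.03, -0.14], [0.1, 0.05, -0.13], [0.1, 0.06, -0.13], [0.1, 0.07, -0.12]]' --rotation '[[-0.97, 0.01, -0.02], [-0.97, 0, 0], [-0.97, 0, 0], [-0.97, 0, 0], [-0.97, 0, 0], [-0.97, 0, 0], [-0.97, 0, 0], [-0.97, 0, 0], [-0.97, 0, 0], [-0.97, 0, 0]]'

```text
clock: 8.2
position: [0.4355, 0.0351, 0.1535]
tool_rot: [-2.038, 1.57, -2.471]
force: [-0.2, -0.8, -1.2]
grip_width: 0.0184
```

Request:
arm_command --delta_pos '[[0.1, 0.09, -0.11], [0.1, 0.1, -0.1], [0.1, 0.11, -0.1], [0, 0, 0]]' --rotation '[[-0.97, 0, 0], [-0.97, 0, 0], [-0.97, 0, 0], [0, 0, 0]]'

```text
clock: 8.6
position: [0.4285, 0.0468, 0.1436]
tool_rot: [-2.674, 1.568, -2.788]
force: [0.0, -0.0, -2.5]
grip_width: 0.0185
```

```bash
python3 - <<'E'
from h import *
plan([.432,.047,.095],psi=80.6)
E
```

```text
from [0.4285 0.0468 0.1436] psi 83.5 q [-0.11  0.39 -0.17  2.18  0.11  0.59  1.09] clk 8.6 F [ 0.  -0.  -2.5] tilt [-0.07 -0.14] n 2
[[0.81, 0.011, 0.06], [0.811, 0.012, 0.058]] 
  [[0.242, -0.023, 0.012], [0.242, 0.0, 0.0]]
```

Request:
arm_command --delta_pos '[[0.5, 0, 0.06], [0.5, 0, 0.06], [0.5, 0, 0], [0.3, 0, 0]]' --rotation '[[0.2, -0.02, 0], [0.2, 0, 0], [0.1, 0, 0], [0, 0, 0]]'

```text
clock: 9.0
position: [0.4335, 0.0451, 0.0894]
tool_rot: [-0.309, 1.568, -0.491]
force: [1.0, 0.3, -1.5]
grip_width: 0.0184
```

```bash
python3 - <<'E'
from h import *
plan([.432,.047,.069],psi=80.6)
a=optics.grab_frame("side")[:,:,::-1];b=optics.grab_frame("top")[:,:,::-1]
cv2.imwrite("pics/b_side.png",a);cv2.imwrite("pics/b_top.png",b)
f=lambda i:cv2.resize(i,None,fx=4.8,fy=4.8,interpolation=cv2.INTER_CUBIC)
cv2.imwrite("pics/b.png",np.hstack([f(a[150:270,225:307+20]) [:, :390],f(b[110:230,215:297])]))
E
```

```text
from [0.4335 0.0451 0.0894] psi 79.54 q [-0.15  0.5  -0.12  2.2   0.14  0.44  1.01] clk 9.0 F [ 1.   0.3 -1.5] tilt [-0.05  0.17] n 1
[[0.678, 0.055, -0.064]] 
  [[-0.176, 0.028, 0.009]]
```

View pics/b.png

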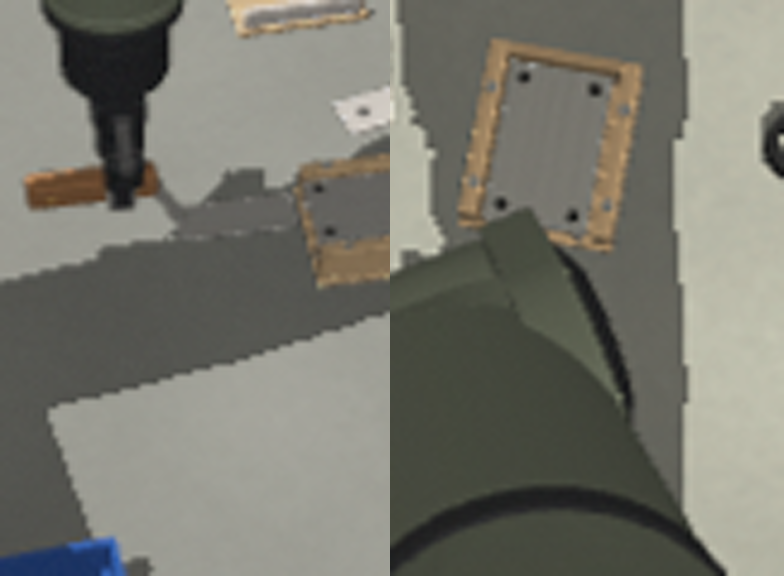

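The side view shows the blade held level just ahead of the jig's open end (crop 175–300, 190–235). The top view is blocked by the arm, but the plate's dots are clear. I'll check the predicted blade corners against the side picture.

```bash
python3 - <<'E'
from h import *
a=cv2.imread("pics/b_side.png");b=cv2.imread("pics/b_top.png")
_,p,M,psi=st();th=np.radians(psi-90);c,s=np.cos(th),np.sin(th)
def W(o,yaw,x,y,z): 
    c,s=np.cos(yaw),np.sin(yaw);return [o[0]+c*x-s*y,o[1]+s*x+c*y,z]
zb=p[2]-.0556
f=8;x0,y0=255,170
im=cv2.resize(a[y0:y0+60,x0:x0+98],None,fx=f,fy=f,interpolation=cv2.INTER_CUBIC)
pt=lambda X:tuple(int(v) for v in (np.array(proj("side",X))+.5-[x0,y0])*f)
for x,y in((42,17),(42,-17),(132,17),(132,-17)): cv2.circle(im,pt(W(p,th,x/1e3,y/1e3,zb+.003)),3,(0,0,255),-1)
J=[.6213,.0154];yj=np.radians(-9.5)
for x,y in((-52,47),(-52,-47),(60,47),(60,-47)): cv2.circle(im,pt(W(J,yj,x/1e3,y/1e3,.034)),3,(255,0,0),-1)
cv2.imwrite("pics/c.png",im)
# plate dots again, both views
for n,img,roi in(("top",b,(228,110,272,165)),("side",a,(284,170,327,212))):
    X0,Y0,X1,Y1=roi;g=cv2.resize(cv2.cvtColor(img[Y0:Y1,X0:X1],cv2.COLOR_BGR2GRAY),None,fx=4,fy=4,interpolation=cv2.INTER_CUBIC)
    for st_ in cv2.connectedComponentsWithStats((g<65).astype(np.uint8))[2][1:]:
        if 15<st_[4]<250:
            uv=(X0+(st_[0]+st_[2]/2)/4-.5,Y0+(st_[1]+st_[3]/2)/4-.5);print(n,np.round(uv,1),st_[4],(onz(n,uv,.03)*1000).round(1))
E
```

```text
top [242.5 125.6] 50 [668.7  31.5  30. ]
top [257.2 128.2] 62 [661.1 -11.9  30. ]
top [237.8 152. ] 55 [589.7  44.5  30. ]
top [252.6 154.5] 47 [582.6   1.3  30. ]
top [235.1 162.2] 73 [559.3  51.8  30. ]
top [250.8 162.6] 145 [558.5   6.6  30. ]
side [312.5 186.4] 22 [668.3  32.5  30. ]
side [290.9 188.8] 32 [589.4  46.3  30. ]
side [315.2 195. ] 21 [661.2  -9.8  30. ]
side [293.2 197.8] 39 [581.8   2.8  30. ]
```

View pics/c.png

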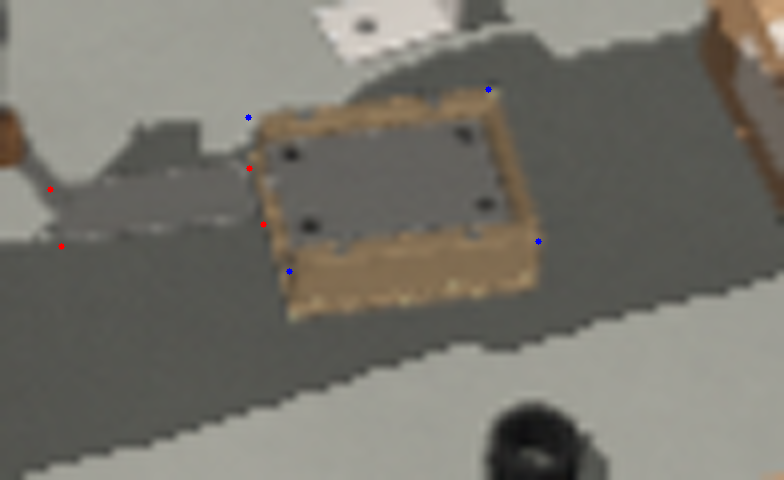

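Both views agree on the plate to within 2 mm, and the blade matches its predicted position to within about 1 px. The seat line is at about (625.3, 16.2) mm, yaw −9.45°. I'll lower the blade to channel height and line it up.

Request:
arm_command --delta_pos '[[0.35, 0.08, -0.04], [0.33, 0, 0], [0, 0, 0]]' --rotation '[[-0.17, 0.03, 0], [0, 0, 0], [0, 0, 0]]'

```text
clock: 9.4
position: [0.4332, 0.0479, 0.0684]
tool_rot: [-1.414, 1.57, -1.577]
force: [0.7, -0.3, -2.5]
grip_width: 0.0187
```

```bash
python3 - <<'E'
from h import *
plan([.4339,.04805,.069],psi=80.55,n=1)
plan([.5198,.0338,.069],psi=80.55,n=6)
E
```

```text
from [0.4332 0.0479 0.0684] psi 80.69 q [-0.16  0.55 -0.11  2.21  0.16  0.39  1.01] clk 9.4 F [ 0.7 -0.3 -2.5] tilt [-0.04  0.01] n 1
[[-0.019, 0.008, 0.024]] 
  [[0.023, 0.001, 0.007]]
from [0.4332 0.0479 0.0684] psi 80.69 q [-0.16  0.55 -0.11  2.21  0.16  0.39  1.01] clk 9.4 F [ 0.7 -0.3 -2.5] tilt [-0.04  0.01] n 6
[[-0.003, 0.0, 0.488], [-0.003, 0.001, 0.488], [-0.003, 0.001, 0.488], [-0.003, 0.001, 0.488], [-0.003, 0.001, 0.488], [-0.003, 0.001, 0.488]] 
  [[0.004, 0.001, 0.007], [0.004, 0.0, 0.0], [0.004, 0.0, 0.0], [0.004, 0.0, 0.0], [0.004, 0.0, 0.0], [0.004, 0.0, 0.0]]
```

Aligned to within 0.2 mm and 0.14°. I'll insert it in two halves.

Request:
arm_command --delta_pos '[[0, 0, 0.4], [0, 0, 0.4], [0, 0, 0.4], [0, 0, 0.3]]' --rotation '[[0.01, 0, 0], [0.01, 0, 0], [0, 0, 0], [0, 0, 0]]'

```text
clock: 9.8
position: [0.4813, 0.04, 0.0691]
tool_rot: [-0.611, 1.57, -0.776]
force: [0.2, 0.3, -1.5]
grip_width: 0.0186
```

```bash
python3 - <<'E'
from h import *
plan([.5198,.0338,.069],psi=80.55,n=4)
E
```

```text
from [0.4813 0.04   0.0691] psi 80.55 q [-0.11  0.59 -0.12  2.09  0.15  0.47  1.05] clk 9.8 F [ 0.2  0.3 -1.5] tilt [-0.04  0.05] n 4
[[0.001, 0.002, 0.325], [0.001, 0.002, 0.325], [0.001, 0.002, 0.325], [0.001, 0.002, 0.325]] 
  [[0.0, 0.009, 0.006], [0.0, 0.0, 0.0], [0.0, 0.0, 0.0], [0.0, 0.0, 0.0]]
```

Request:
arm_command --delta_pos '[[0, 0, 0.34], [0, 0, 0.33], [0, 0, 0.32], [0, 0, 0.25], [0, 0, 0]]' --rotation '[[0, 0, 0], [0, 0, 0], [0, 0, 0], [0, 0, 0], [0, 0, 0]]'

```text
clock: 10.3
position: [0.5231, 0.0327, 0.0696]
tool_rot: [-0.029, 1.568, -0.196]
force: [0.1, -1.0, -1.7]
grip_width: 0.0181
```

```bash
python3 - <<'E'
from h import *
plan([.5198,.0338,.073],psi=80.55,n=1)
a=optics.grab_frame("side")[:,:,::-1];b=optics.grab_frame("top")[:,:,::-1]
f=lambda i:cv2.resize(i,None,fx=4,fy=4,interpolation=cv2.INTER_CUBIC)
cv2.imwrite("pics/d.png",np.hstack([f(a[160:240,240:340]),f(b[100:180,215:290])]))
E
```

```text
from [0.5231 0.0327 0.0696] psi 80.46 q [-0.08  0.63 -0.13  1.99  0.15  0.53  1.09] clk 10.3 F [ 0.1 -1.  -1.7] tilt [-0.    0.14] n 1
[[-0.115, 0.018, -0.116]] 
  [[-0.015, 0.024, 0.001]]
```

View pics/d.png

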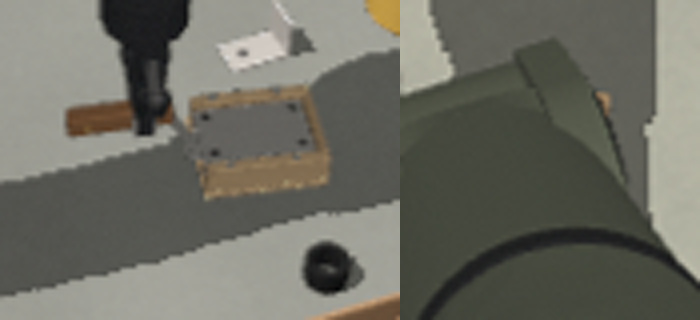

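The blade is in the channel under the plate, the plate is undisturbed and there is no contact force. I'll back out 2 mm for neck clearance, then lift slowly.

Request:
arm_command --delta_pos '[[-0.05, 0, -0.07], [-0.08, 0, 0], [-0.08, 0, 0], [-0.08, 0, 0], [-0.08, 0, 0], [-0.08, 0, 0], [-0.08, 0, 0]]' --rotation '[[0, 0.02, 0], [0, 0, 0], [0, 0, 0], [0, 0, 0], [0, 0, 0], [0, 0, 0], [0, 0, 0]]'

```text
clock: 11.1
position: [0.518, 0.0336, 0.0866]
tool_rot: [-2.788, 1.568, -2.953]
force: [0.1, 0.4, -3.0]
grip_width: 0.0182
```

```bash
python3 - <<'E'
from h import *
plan([.5205,.0335,.11],psi=80.55,n=8)
E
```

```text
from [0.518  0.0336 0.0866] psi 80.55 q [-0.08  0.6  -0.14  1.99  0.14  0.57  1.09] clk 11.1 F [ 0.1  0.4 -3. ] tilt [-0.06 -0.15] n 8
[[-0.098, 0.001, 0.01], [-0.098, 0.001, 0.01], [-0.098, 0.001, 0.01], [-0.098, 0.001, 0.01], [-0.098, 0.001, 0.01], [-0.098, 0.001, 0.01], [-0.098, 0.001, 0.01], [-0.098, 0.001, 0.01]] 
  [[0.0, -0.025, 0.009], [0.0, 0.0, 0.0], [0.0, 0.0, 0.0], [0.0, 0.0, 0.0], [0.0, 0.0, 0.0], [0.0, 0.0, 0.0], [0.0, 0.0, 0.0], [0.0, 0.0, 0.0]]
```

Request:
arm_command --delta_pos '[[-0.1, 0, 0.01], [-0.1, 0, 0.01], [-0.1, 0, 0.01], [-0.15, 0, 0.01], [-0.2, 0, 0.01], [-0.2, 0, 0.01], [-0.1, 0, 0]]' --rotation '[[0, -0.02, 0], [0, 0, 0], [0, 0, 0], [0, 0, 0], [0, 0, 0], [0, 0, 0], [0, 0, 0]]'

```text
clock: 11.8
position: [0.5199, 0.0333, 0.1177]
tool_rot: [-1.887, 1.57, -2.052]
force: [-0.3, 0.4, -3.0]
grip_width: 0.0183
```

```bash
python3 - <<'E'
from h import *
plan([.5205,.0335,.11],psi=80.55,n=1)
a=optics.grab_frame("side")[:,:,::-1];cv2.imwrite("pics/e_side.png",a)
f=lambda i:cv2.resize(i,None,fx=6,fy=6,interpolation=cv2.INTER_CUBIC)
cv2.imwrite("pics/e.png",f(a[140:230,240:340]))
g=cv2.resize(cv2.cvtColor(a[150:210,275:330],cv2.COLOR_BGR2GRAY),None,fx=4,fy=4,interpolation=cv2.INTER_CUBIC)
for s in cv2.connectedComponentsWithStats((g<65).astype(np.uint8))[2][1:]:
    if 12<s[4]<250: 
        uv=(275+(s[0]+s[2]/2)/4-.5,150+(s[1]+s[3]/2)/4-.5);print(np.round(uv,1),s[4],(onz("side",uv,st()[1][2]-.0556+.009)*1000).round(1))
E
```

```text
from [0.5199 0.0333 0.1177] psi 80.54 q [-0.07  0.54 -0.15  1.97  0.13  0.63  1.11] clk 11.8 F [-0.3  0.4 -3. ] tilt [-0.05 -0.02] n 1
[[0.257, 0.011, 0.018]] 
  [[-0.002, -0.003, 0.009]]
[313.8 178.2] 26 [669.6  32.9  71.4]
[291.9 180.9] 29 [590.8  45.4  71.4]
[316.6 187.1] 36 [662.3 -10.5  71.4]
[294.4 190. ] 40 [583.3   1.4  71.4]
```

View pics/e.png

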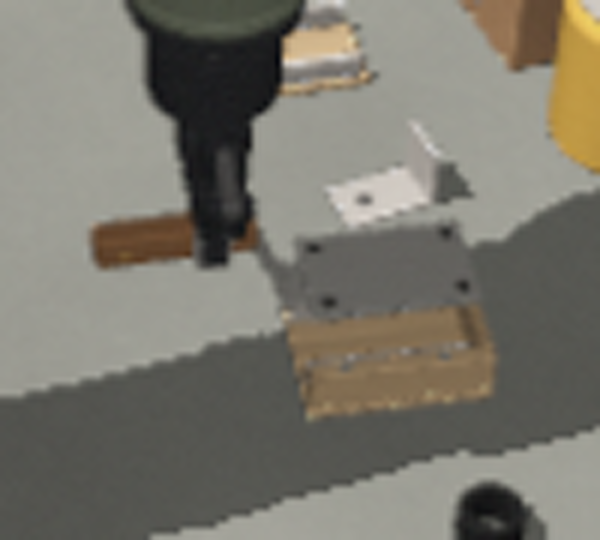

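The plate is out of the jig, sitting level on the blade and still aligned with it. Its centre is 108 mm ahead of the TCP. I'll re-measure the bearers from unshadowed pictures.

```bash
python3 - <<'E'
from h import *
def rect(n,m,roi,z):
    x0,y0,x1,y1=roi;k=np.zeros(m.shape,np.uint8);k[y0:y1,x0:x1]=m[y0:y1,x0:x1]
    c=max(cv2.findContours(k,cv2.RETR_EXTERNAL,cv2.CHAIN_APPROX_NONE)[0],key=cv2.contourArea)
    w=np.array([onz(n,p[0],z)[:2]*1000 for p in c],np.float32);r=cv2.minAreaRect(w);b=cv2.boxPoints(r)
    l=max([b[1]-b[0],b[2]-b[1]],key=np.linalg.norm);return np.round(r[0],1),np.round(sorted(r[1]),1),round(float(np.degrees(np.arctan2(l[1],l[0]))%180),1)
for f,n,roi in(("top0","top",(140,105,182,158)),("b_top","top",(140,105,182,158)),("side0","side",(268,135,305,162)),("b_side","side",(268,135,305,162)),("e_side","side",(285,135,305,162))):
    h=cv2.cvtColor(cv2.imread(f"pics/{f}.png"),cv2.COLOR_BGR2HSV);H,S,V=[h[...,i].astype(int) for i in range(3)]
    m=((H<28)&(S>60)&(V>60)).astype(np.uint8)
    try: print(f,"base",rect(n,m,roi,.006))
    except Exception as e: print(f,e)
    y0,y1,x0,x1=roi[1],roi[3],roi[0],roi[2]
    if n=="top":
        for r in range(112,156,6): print(r,[(int(H[r,x]),int(S[r,x]),int(V[r,x])) for x in range(144,178,2)])
E
```

```text
top0 base (array([657. , 273.5]), array([ 63.9, 110.6]), 172.1)
112 [(30, 23, 169), (32, 24, 170), (30, 24, 169), (30, 24, 168), (33, 15, 199), (19, 32, 178), (27, 29, 80), (40, 16, 97), (43, 19, 96), (35, 20, 167), (32, 21, 172), (30, 20, 104), (30, 18, 86), (30, 17, 89), (30, 20, 88), (30, 17, 89), (34, 20, 90)]
118 [(28, 24, 177), (27, 26, 174), (28, 24, 169), (32, 24, 169), (22, 26, 227), (21, 18, 98), (17, 99, 222), (18, 96, 226), (20, 92, 238), (17, 97, 124), (17, 95, 137), (16, 97, 134), (17, 99, 139), (18, 33, 132), (23, 14, 72), (17, 83, 105), (30, 20, 88)]
124 [(30, 22, 93), (26, 22, 92), (30, 22, 92), (23, 21, 98), (18, 30, 129), (17, 72, 99), (17, 96, 122), (17, 96, 125), (17, 96, 130), (17, 98, 133), (17, 98, 136), (17, 96, 135), (16, 65, 129), (18, 24, 106), (16, 90, 124), (30, 22, 81), (30, 20, 89)]
130 [(26, 22, 92), (30, 22, 92), (30, 22, 91), (19, 28, 127), (19, 23, 88), (17, 93, 124), (17, 97, 126), (17, 97, 131), (17, 97, 129), (17, 96, 138), (16, 96, 133), (17, 100, 138), (17, 39, 136), (20, 19, 81), (18, 83, 98), (34, 20, 89), (30, 20, 89)]
136 [(26, 20, 91), (3
[... 2613 characters left out ...]
, 180), (32, 24, 183), (22, 43, 180), (18, 66, 170), (17, 92, 210), (20, 91, 236), (22, 73, 245), (22, 85, 245), (23, 79, 246), (22, 82, 244), (22, 77, 246), (21, 76, 241), (17, 88, 221), (25, 28, 162), (32, 22, 182), (32, 22, 182), (30, 23, 181)]
154 [(32, 22, 182), (30, 24, 183), (28, 24, 184), (28, 24, 183), (30, 22, 183), (30, 24, 184), (30, 24, 184), (32, 22, 183), (28, 25, 184), (30, 22, 183), (30, 22, 184), (32, 22, 182), (28, 25, 186), (30, 24, 184), (28, 25, 186), (32, 24, 183), (32, 22, 182)]
side0 base (array([656.2, 272.2]), array([ 67.5, 111.3]), 172.7)
b_side base (array([657.1, 269.7]), array([ 61.4, 108.4]), 173.1)
e_side base (array([688., 284.]), array([25.8, 50.3]), 172.1)
```

```bash
python3 - <<'E'
from h import *
im=cv2.imread("pics/b_top.png");h=cv2.cvtColor(im,cv2.COLOR_BGR2HSV)
for r in (122,130,142):
    print(r,[tuple(int(v) for v in h[r,x,1:]) for x in range(146,174)])
L=[];Rr=[]
for r in range(118,146):
    for lo,hi,A in((146,156,L),(162,172,Rr)):
        v=np.array([h[r,x,2]*1. if h[r,x,1]<60 else 0 for x in range(lo,hi)]);w=np.clip(v-198,0,None)
        if w.sum()>20:A.append(onz("top",((w*np.arange(lo,hi)).sum()/w.sum(),r),.024)[:2]*1000)
for A in(L,Rr):
    A=np.array(A);k=np.polyfit(A[:,0],A[:,1],1);print(len(A),"y@657",np.polyval(k,657).round(1),"yaw",np.degrees(np.arctan(k[0])).round(1))
E
```

```text
122 [(23, 187), (23, 188), (23, 185), (24, 184), (25, 162), (18, 231), (7, 251), (17, 185), (32, 80), (98, 223), (90, 238), (90, 235), (87, 238), (83, 240), (84, 241), (85, 239), (83, 241), (80, 243), (81, 243), (82, 242), (81, 242), (79, 244), (71, 244), (23, 243), (14, 235), (20, 150), (92, 193), (97, 168)]
130 [(24, 183), (25, 184), (24, 181), (28, 198), (17, 241), (26, 227), (24, 127), (92, 177), (93, 236), (89, 238), (88, 237), (86, 239), (84, 240), (85, 240), (86, 239), (83, 241), (77, 244), (80, 243), (83, 241), (80, 242), (80, 244), (61, 243), (20, 245), (29, 208), (17, 104), (95, 235), (89, 190), (19, 158)]
142 [(23, 180), (27, 196), (16, 241), (22, 230), (25, 134), (76, 138), (93, 232), (87, 239), (88, 237), (86, 239), (86, 240), (85, 240), (87, 238), (84, 241), (78, 244), (79, 243), (83, 242), (81, 242), (82, 244), (66, 241), (19, 243), (21, 229), (21, 135), (94, 196), (96, 159), (26, 158), (23, 181), (22, 182)]
27 y@657 302.2 yaw -6.7
28 y@657 250.1 yaw -6.7
```

Rib tops, base outline and side view give a bearer centre near (657.5, 275) mm, yaw about −7.4°. I'll carry the plate over gently.

Request:
arm_command --delta_pos '[[-0.05, 0.05, 0], [-0.05, 0.12, 0], [-0.05, 0.2, -0.01], [-0.05, 0.28, -0.01], [-0.05, 0.33, -0.02], [-0.05, 0.36, -0.02], [-0.05, 0.36, -0.02], [0, 0.36, -0.02], [0, 0.36, -0.02], [0, 0.36, -0.02]]' --rotation '[[0, 0, 0], [-0.01, 0, 0], [-0.01, 0, 0], [-0.01, 0, 0], [-0.01, 0, 0], [-0.01, 0, 0], [-0.01, 0, 0], [-0.01, 0, 0], [-0.01, 0, 0], [-0.01, 0, 0]]'

```text
clock: 12.85
position: [0.5295, 0.1239, 0.129]
tool_rot: [-2.273, 1.57, -2.427]
force: [-0.2, 0.3, -3.3]
grip_width: 0.0181
```

Request:
arm_command --delta_pos '[[0, 0.36, -0.02], [0, 0.36, -0.02], [0, 0.36, -0.02], [0, 0.36, -0.02], [0, 0.36, -0.02], [0, 0.36, -0.02], [0, 0.36, -0.02], [0, 0.36, -0.02], [0, 0.36, -0.02], [0, 0.36, -0.02]]' --rotation '[[-0.01, 0, 0], [-0.01, 0, 0], [-0.01, 0, 0], [-0.01, 0, 0], [-0.01, 0, 0], [-0.01, 0, 0], [-0.01, 0, 0], [-0.01, 0, 0], [-0.01, 0, 0], [-0.01, 0, 0]]'

```text
clock: 13.85
position: [0.5403, 0.2415, 0.1286]
tool_rot: [-2.43, 1.57, -2.573]
force: [-0.2, 0.7, -3.2]
grip_width: 0.0183
```

```bash
python3 - <<'E'
from h import *
plan([.5504,.2889,.12],psi=82.6,n=10)
E
```

```text
from [0.5403 0.2415 0.1286] psi 81.8 q [-0.42  0.62 -0.15  1.78  0.12  0.75  0.8 ] clk 13.85 F [-0.2  0.7 -3.2] tilt [-0.05 -0.06] n 10
[[0.028, 0.161, 0.011], [0.029, 0.161, 0.011], [0.029, 0.161, 0.011], [0.029, 0.161, 0.012], [0.029, 0.161, 0.012], [0.029, 0.161, 0.012], [0.029, 0.161, 0.012], [0.029, 0.161, 0.012], [0.029, 0.161, 0.013], [0.029, 0.161, 0.013]] 
  [[-0.013, -0.009, 0.008], [-0.013, 0.0, 0.0], [-0.013, 0.0, 0.0], [-0.013, 0.0, 0.0], [-0.013, 0.0, 0.0], [-0.013, 0.0, 0.0], [-0.013, 0.0, 0.0], [-0.013, 0.0, 0.0], [-0.013, 0.0, 0.0], [-0.013, 0.0, 0.0]]
```

Request:
arm_command --delta_pos '[[0.03, 0.32, 0.01], [0.03, 0.28, 0.01], [0.03, 0.24, 0.01], [0.03, 0.2, 0.01], [0.03, 0.16, 0.01], [0.03, 0.12, 0.01], [0.03, 0.08, 0.01], [0.03, 0.04, 0.01], [0, 0, 0], [0, 0, 0]]' --rotation '[[-0.01, 0, 0], [-0.01, 0, 0], [-0.01, 0, 0], [-0.01, 0, 0], [-0.02, 0, 0], [-0.02, 0, 0], [-0.02, 0, 0], [-0.02, 0, 0], [-0.01, 0, 0], [0, 0, 0]]'

```text
clock: 14.85
position: [0.5494, 0.2882, 0.1203]
tool_rot: [-2.387, 1.569, -2.515]
force: [0.6, -0.7, -3.8]
grip_width: 0.0183
```

```bash
python3 - <<'E'
from h import *
plan([.5504,.2889,.095],psi=82.6,n=6)
a=optics.grab_frame("side")[:,:,::-1];b=optics.grab_frame("top")[:,:,::-1]
cv2.imwrite("pics/f_side.png",a);cv2.imwrite("pics/f_top.png",b)
z=st()[1][2]-.0556+.009
for n,img,roi in(("side",a,(255,115,325,165)),("top",b,(140,95,182,155))):
    X0,Y0,X1,Y1=roi;g=cv2.resize(cv2.cvtColor(img[Y0:Y1,X0:X1],cv2.COLOR_BGR2GRAY),None,fx=4,fy=4,interpolation=cv2.INTER_CUBIC)
    for s in cv2.connectedComponentsWithStats((g<75).astype(np.uint8))[2][1:]:
        if 12<s[4]<250 and max(s[2:4])<20: 
            uv=(X0+(s[0]+s[2]/2)/4-.5,Y0+(s[1]+s[3]/2)/4-.5);print(n,np.round(uv,1),s[4],(onz(n,uv,z)*1000).round(1))
f=lambda i,k:cv2.resize(i,None,fx=k,fy=k,interpolation=cv2.INTER_CUBIC)
cv2.imwrite("pics/f.png",np.hstack([f(a[105:185,240:330],5)[:400],f(b[90:170,130:200],5)]))
E
```

```text
from [0.5494 0.2882 0.1203] psi 82.68 q [-0.48  0.67 -0.15  1.71  0.13  0.78  0.76] clk 14.85 F [ 0.6 -0.7 -3.8] tilt [-0.08 -0.08] n 6
[[0.14, 0.005, 0.005], [0.14, 0.005, 0.005], [0.14, 0.005, 0.005], [0.14, 0.005, 0.005], [0.14, 0.005, 0.005], [0.14, 0.005, 0.005]] 
  [[0.002, -0.013, 0.013], [0.002, 0.0, 0.0], [0.002, 0.0, 0.0], [0.002, 0.0, 0.0], [0.002, 0.0, 0.0], [0.002, 0.0, 0.0]]
side [295.  131.6] 40 [698.3 292.1  73.7]
side [255.5 133. ] 47 [547.8 333.1  73.7]
side [275.  134.1] 34 [618.3 302.6  73.7]
side [297.9 138.4] 35 [694.2 250.6  73.7]
side [277.8 141.2] 38 [614.2 259.3  73.7]
side [294.5 156.8] 15 [644.  157.2  73.7]
top [149.5 109.5] 74 [699.9 291.9  73.7]
top [165.2 111.8] 72 [693.8 247.6  73.7]
top [171.8 118.4] 14 [674.7 228.7  73.7]
top [144.6 137.1] 70 [620.2 302.2  73.7]
top [160.4 139.1] 55 [614.9 258.3  73.7]
```

View pics/f.png

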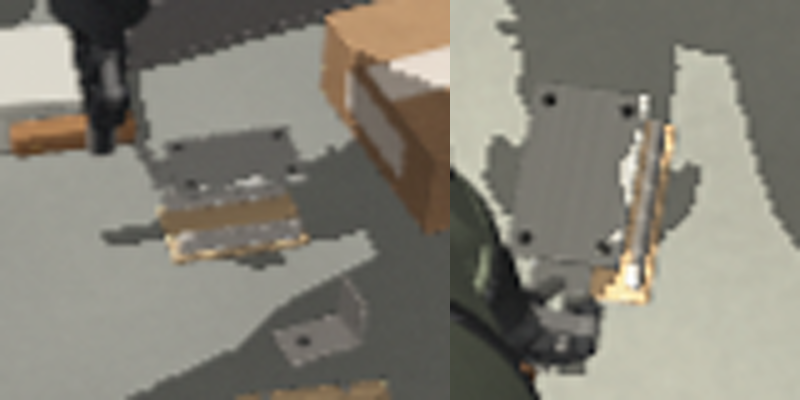

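Both views put the plate's centre at (657, 275.5) mm, yaw −7.5°, which is over the bearers. I'll lower it slowly.

Request:
arm_command --delta_pos '[[0.15, 0.005, 0.01], [0.18, 0.005, 0.01], [0.18, 0.005, 0.01], [0.18, 0, 0], [0.18, 0, 0], [0.15, 0, 0], [0, 0, 0]]' --rotation '[[0, -0.01, 0.01], [0, 0, 0], [0, 0, 0], [0, 0, 0], [0, 0, 0], [0, 0, 0], [0, 0, 0]]'

```text
clock: 15.65
position: [0.5502, 0.288, 0.0864]
tool_rot: [-2.424, 1.57, -2.552]
force: [-0.0, 0.8, -3.2]
grip_width: 0.0185
```

```bash
python3 - <<'E'
from h import *
plan([.5504,.2889,.069],psi=82.6,n=8)
E
```

```text
from [0.5502 0.288  0.0864] psi 82.64 q [-0.48  0.71 -0.14  1.72  0.14  0.72  0.75] clk 15.65 F [-0.   0.8 -3.2] tilt [-0.04 -0.05] n 8
[[0.073, 0.004, 0.001], [0.073, 0.004, 0.0], [0.073, 0.004, 0.0], [0.073, 0.004, 0.0], [0.073, 0.004, 0.0], [0.073, 0.004, 0.0], [0.073, 0.004, 0.0], [0.073, 0.004, 0.0]] 
  [[0.001, -0.008, 0.007], [0.001, 0.0, 0.0], [0.001, 0.0, 0.0], [0.001, 0.0, 0.0], [0.001, 0.0, 0.0], [0.001, 0.0, 0.0], [0.001, 0.0, 0.0], [0.001, 0.0, 0.0]]
```

Request:
arm_command --delta_pos '[[0.08, 0, 0], [0.08, 0, 0], [0.08, 0, 0], [0.08, 0, 0], [0.08, 0, 0], [0.08, 0, 0], [0.08, 0, 0], [0.03, 0, 0]]' --rotation '[[0, 0, 0], [0, 0, 0], [0, 0, 0], [0, 0, 0], [0, 0, 0], [0, 0, 0], [0, 0, 0], [0, 0, 0]]'

```text
clock: 16.45
position: [0.5508, 0.2883, 0.068]
tool_rot: [0.442, 1.57, 0.314]
force: [-0.1, 0.3, -2.8]
grip_width: 0.0181
```

```bash
python3 - <<'E'
from h import *
plan([.4562,.3011,.069],psi=82.6,n=8)
E
```

```text
from [0.5508 0.2883 0.068 ] psi 82.65 q [-0.49  0.74 -0.14  1.73  0.15  0.68  0.74] clk 16.45 F [-0.1  0.3 -2.8] tilt [0.02 0.04] n 8
[[-0.004, 0.002, -0.398], [-0.004, 0.002, -0.398], [-0.004, 0.002, -0.398], [-0.004, 0.002, -0.398], [-0.004, 0.002, -0.398], [-0.004, 0.002, -0.398], [-0.004, 0.002, -0.398], [-0.004, 0.002, -0.398]] 
  [[0.001, 0.006, -0.003], [0.001, 0.0, 0.0], [0.001, 0.0, 0.0], [0.001, 0.0, 0.0], [0.001, 0.0, 0.0], [0.001, 0.0, 0.0], [0.001, 0.0, 0.0], [0.001, 0.0, 0.0]]
```

```bash
cat >> h.py <<'E'
def dots(n,img,roi,z,thr=75):
    X0,Y0,X1,Y1=roi;g=cv2.resize(cv2.cvtColor(img[Y0:Y1,X0:X1],cv2.COLOR_BGR2GRAY),None,fx=4,fy=4,interpolation=cv2.INTER_CUBIC)
    o=[]
    for s in cv2.connectedComponentsWithStats((g<thr).astype(np.uint8))[2][1:]:
        if 12<s[4]<250 and max(s[2:4])<20:
            uv=(X0+(s[0]+s[2]/2)/4-.5,Y0+(s[1]+s[3]/2)/4-.5);o.append(uv);print(n,np.round(uv,1),s[4],(onz(n,uv,z)*1000).round(1))
    return o
E
python3 - <<'E'
from h import *
F={}
for n,roi in(("side",(262,125,315,165)),("top",(140,95,182,155))):
    i=np.ascontiguousarray(optics.grab_frame(n)[:,:,::-1]);cv2.imwrite(f"pics/g_{n}.png",i);F[n]=dots(n,i,roi,.03)
for a in F["top"]:
    for b in F["side"]:
        X,e=tri(a,b)
        if e<.004 and -.02<X[2]<.08:print(X.round(4),round(e,4))
E
```

```text
side [294.6 139.8] 39 [699.8 293.6  30. ]
side [275.4 142.2] 24 [621.2 303.7  30. ]
side [297.5 147. ] 39 [694.8 249.3  30. ]
side [277.8 149.1] 22 [616.4 262.2  30. ]
side [287.1 158.5] 14 [632.5 200.1  30. ]
top [153.8 114.2] 64 [700.8 292.1  30. ]
top [168.6 116.1] 65 [695.5 248.4  30. ]
top [149.2 140.6] 67 [621.5 302.   30. ]
top [164.1 142.5] 54 [616.3 258.7  30. ]
top [162.2 154. ] 27 [582.2 262.9  30. ]
[0.6995 0.2915 0.032 ] 0.0012
[0.6947 0.2481 0.0312] 0.0008
[0.6206 0.3014 0.0322] 0.0006
[0.6149 0.2576 0.0344] 0.0005
```

The plate sits on the bearers at z ≈ 30 mm at its top, centre (658.5, 275), yaw −7.4°. I'll withdraw the blade.

Request:
arm_command --delta_pos '[[0.03, 0, -0.1], [0, 0, -0.25], [0, 0, -0.35], [0, 0, -0.4], [0, 0, -0.4], [0, 0, -0.4], [0, 0, -0.4], [0, 0, -0.4], [0, 0, -0.4], [0, 0, -0.4]]' --rotation '[[0, 0, 0], [0, 0, 0], [0, 0, 0], [0, 0, 0], [0, 0, 0], [0, 0, 0], [0, 0, 0], [0, 0, 0], [0, 0, 0], [0, 0, 0]]'

```text
clock: 17.55
position: [0.4375, 0.3031, 0.0677]
tool_rot: [0.83, 1.569, 0.702]
force: [0.6, -0.1, -2.0]
grip_width: 0.0184
```

```bash
python3 - <<'E'
from h import *
plan([.44,.20,.11],psi=82.6)
for n,roi in(("side",(262,125,315,165)),("top",(140,95,182,155))):
    i=np.ascontiguousarray(optics.grab_frame(n)[:,:,::-1]);dots(n,i,roi,.03)
E
```

```text
from [0.4375 0.3031 0.0677] psi 82.66 q [-0.63  0.64 -0.13  1.97  0.15  0.54  0.59] clk 17.55 F [ 0.6 -0.1 -2. ] tilt [0.07 0.06] n 4
[[-0.353, -0.849, 0.13], [-0.353, -0.849, 0.13], [-0.353, -0.849, 0.131], [-0.353, -0.849, 0.131]] 
  [[0.003, 0.01, -0.011], [0.003, 0.0, 0.0], [0.003, 0.0, 0.0], [0.003, 0.0, 0.0]]
side [294.6 139.2] 55 [700.9 296.5  30. ]
side [275.5 142.2] 25 [621.6 303.5  30. ]
side [271.9 144.5] 23 [603.4 295.3  30. ]
side [297.4 147. ] 42 [694.3 249.5  30. ]
side [277.6 149.5] 38 [615.2 260.3  30. ]
side [292.  155.4] 14 [656.7 210.7  30. ]
top [153.8 114.2] 64 [700.8 292.1  30. ]
top [168.6 116.1] 63 [695.5 248.4  30. ]
top [149.2 140.8] 67 [621.1 302.   30. ]
top [164.1 142.8] 68 [615.5 258.7  30. ]
```

The blade is clear and the plate hasn't moved. I'll move the spatula to open bench near (0.43, 0.16).

Request:
arm_command --delta_pos '[[0, -0.6, 0], [0, -0.8, 0], [0, -0.8, 0], [0, -0.8, 0], [0, -0.8, 0], [0, -0.7, 0], [0, -0.3, 0], [0, 0, 0]]' --rotation '[[0, 0, 0], [0, 0, 0], [0, 0, 0], [0, 0, 0], [0, 0, 0], [0, 0, 0], [0, 0, 0], [0, 0, 0]]'

```text
clock: 18.45
position: [0.4195, 0.1568, 0.0678]
tool_rot: [0.692, 1.566, 0.565]
force: [-0.3, 0.4, -2.2]
grip_width: 0.0186
```

```bash
python3 - <<'E'
from h import *
_,p,M,psi=st();plan([p[0],p[1],.0575],psi=psi,n=3)
E
```

```text
from [0.4195 0.1568 0.0678] psi 82.76 q [-0.38  0.56 -0.14  2.18  0.18  0.41  0.78] clk 18.45 F [-0.3  0.4 -2.2] tilt [0.17 0.21] n 3
[[0.114, 0.0, 0.0], [0.114, 0.0, 0.0], [0.114, 0.0, 0.0]] 
  [[0.0, 0.035, -0.029], [0.0, 0.0, 0.0], [0.0, 0.0, 0.0]]
```

Request:
arm_command --delta_pos '[[0.11, 0, 0], [0.11, 0, 0], [0.11, 0, 0], [0.03, 0, 0], [0.03, 0, 0]]' --rotation '[[0, 0.03, -0.03], [0, 0, 0], [0, 0, 0], [0, 0, 0], [0, 0, 0]]'

```text
clock: 18.95
position: [0.4202, 0.1606, 0.0549]
tool_rot: [1.067, 1.569, 0.943]
force: [-10.9, -0.7, 20.9]
grip_width: 0.0182
```

Contact with the bench. I'll ease off slightly and release.

Request:
arm_command --delta_pos '[[-0.03, 0, 0]]' --rotation '[[0, 0, 0]]'

```text
clock: 19.05
position: [0.42, 0.1609, 0.0556]
tool_rot: [1.223, 1.569, 1.101]
force: [-0.1, 0.4, -2.4]
grip_width: 0.0184
```

Request:
arm_command --delta_pos '[[0, 0, 0], [0, 0, 0], [0, 0, 0], [0, 0, 0], [0, 0, 0]]' --rotation '[[0, 0, 0], [0, 0, 0], [0, 0, 0], [0, 0, 0], [0, 0, 0]]' --gripper -1

```text
clock: 19.55
position: [0.4204, 0.1614, 0.0559]
tool_rot: [0.951, 1.568, 0.829]
force: [0.7, -0.2, 0.4]
grip_width: 0.0854
```

Request:
arm_command --delta_pos '[[-0.4, 0, 0], [-1, 0, 0], [-1, 0, 0], [-1, 0, 0]]' --rotation '[[0, 0, 0], [0, 0, 0], [0, 0, 0], [0, 0, 0]]'

```text
clock: 19.95
position: [0.4182, 0.1605, 0.1603]
tool_rot: [-2.816, 1.566, -2.937]
force: [1.0, 0.1, -0.9]
grip_width: 0.0852
```

```bash
python3 - <<'E'
from h import *
plan([.6583,.2752,.14],psi=82.6)
i=np.ascontiguousarray(optics.grab_frame("side")[:,:,::-1]);cv2.imwrite("pics/h_side.png",i)
for a,b in(("spat",[.50,.15,.0]),):print(proj("side",b))
cv2.imwrite("pics/h.png",cv2.resize(i[120:240,200:330],None,fx=4.5,fy=4.5,interpolation=cv2.INTER_CUBIC))
E
```

```text
from [0.4182 0.1605 0.1603] psi 83.05 q [-0.34  0.38 -0.2   2.12  0.12  0.65  0.83] clk 19.95 F [ 1.   0.1 -0.9] tilt [-0.09 -0.25] n 10
[[0.064, 0.476, 0.748], [0.068, 0.477, 0.748], [0.068, 0.478, 0.747], [0.068, 0.478, 0.747], [0.068, 0.479, 0.747], [0.068, 0.479, 0.746], [0.068, 0.48, 0.746], [0.068, 0.48, 0.746], [0.068, 0.481, 0.745], [0.068, 0.482, 0.745]] 
  [[0.007, -0.042, 0.014], [0.007, 0.0, 0.0], [0.007, 0.0, 0.0], [0.007, 0.0, 0.0], [0.007, 0.0, 0.0], [0.007, 0.0, 0.0], [0.007, 0.0, 0.0], [0.007, 0.0, 0.0], [0.007, 0.0, 0.0], [0.007, 0.0, 0.0]]
[258.54426775 180.58695693]
```

View pics/h.png

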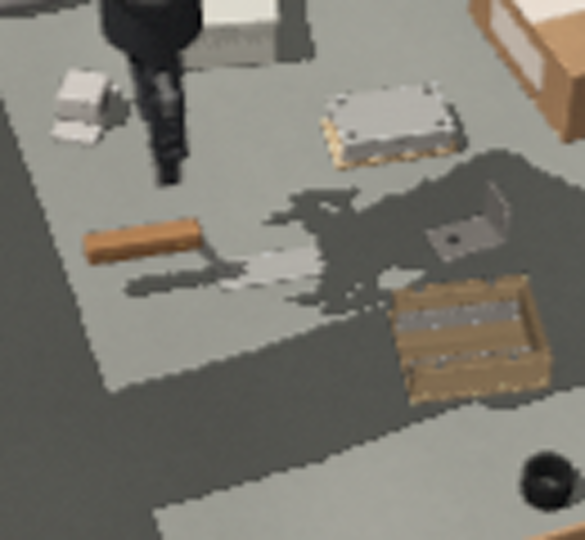

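The spatula lies flat on open bench, and the plate is seated squarely on the bearers. Before gripping, I'll work out where the open fingertips really are from pictures already taken.

```bash
python3 - <<'E'
from h import *
for nm,p,psi,seen in(("h",[.4182,.1605,.1603],83.05,(237.3,160.7)),("a",[.502,-.0748,.0823],-115.1,(279,220.5))):
    y=np.array([np.cos(np.radians(psi)),np.sin(np.radians(psi)),0])
    for sgn in(1,-1):
        for lead in(.001,.007,.014):
            print(nm,sgn,lead,proj("side",np.array(p)+sgn*.043*y-[0,0,lead]).round(1),seen)
i=cv2.imread("pics/h_side.png")
g=cv2.cvtColor(i,cv2.COLOR_BGR2GRAY)
print(g[150:168,228:246])
plan([.6583,.2752,.10],psi=82.6)
E
```

```text
h 1 0.001 [233. 144.] (237.3, 160.7)
h 1 0.007 [233.1 145.3] (237.3, 160.7)
h 1 0.014 [233.2 146.7] (237.3, 160.7)
h -1 0.001 [236.9 160.4] (237.3, 160.7)
h -1 0.007 [237.  161.6] (237.3, 160.7)
h -1 0.014 [237.1 163.1] (237.3, 160.7)
a 1 0.001 [278.8 219.7] (279, 220.5)
a 1 0.007 [278.7 220.8] (279, 220.5)
a 1 0.014 [278.7 222.2] (279, 220.5)
a -1 0.001 [281.1 200. ] (279, 220.5)
a -1 0.007 [281.1 201.2] (279, 220.5)
a -1 0.014 [281.  202.5] (279, 220.5)
[[153 153 152 153 150  95  38  38  40  45  48  39  34 114 148 154 156 154]
 [153 153 153 153 136  84  40  41  49  37  33  26  34  93 145 155 153 155]
 [152 153 153 153 135  83  39  33  33  27  27  29  33  88 143 155 155 155]
 [153 154 153 152 151 115  59  34  32  37  51  56  40  66 139 154 154 154]
 [153 151 152 153 152 121  67  40  44  47  48  46  40  57 139 155 154 155]
 [152 153 153 153 153 139  84  34  35  34  30  43  78 134 154 155 154 155]
 [153 153 152 153 153 130  96  53  30  29  28  56 121 149 155 156 156 155]
 [152 153 153 153 152 145 117  67  32  28  26  60 118 149 155 156 156 155]
 [152 153 153 152 152 149 122  72  38  3
[... 568 characters left out ...]
3 153 153 154 155 153 155 154 153 154 154 155 156 156 156 157 156]
 [154 154 153 154 154 153 154 153 154 153 152 154 155 155 156 156 156 156]]
from [0.4198 0.1612 0.1645] psi 83.03 q [-0.34  0.37 -0.2   2.12  0.12  0.66  0.83] clk 20.0 F [3.6 1.7 7.4] tilt [0.07 0.01] n 10
[[0.216, 0.473, 0.743], [0.215, 0.474, 0.743], [0.215, 0.475, 0.742], [0.215, 0.475, 0.742], [0.215, 0.476, 0.741], [0.215, 0.476, 0.741], [0.215, 0.477, 0.741], [0.215, 0.477, 0.74], [0.215, 0.478, 0.74], [0.215, 0.479, 0.74]] 
  [[0.007, 0.001, -0.011], [0.007, 0.0, 0.0], [0.007, 0.0, 0.0], [0.007, 0.0, 0.0], [0.007, 0.0, 0.0], [0.007, 0.0, 0.0], [0.007, 0.0, 0.0], [0.007, 0.0, 0.0], [0.007, 0.0, 0.0], [0.007, 0.0, 0.0]]
```

The open tips are about 2 mm ahead of the TCP, so at 64 mm opening they'll be about 8 mm ahead. I'll grip at TCP z ≈ 0.032, so the tips are flush with the plate's underside and won't hit the carton floor.

Request:
arm_command --delta_pos '[[0, 0.47, 0.74], [0.1, 0.47, 0.74], [0.2, 0.48, 0.74], [0.2, 0.48, 0.74], [0.3, 0.48, 0.74], [0.3, 0.48, 0.74], [0.3, 0.48, 0.74], [0.3, 0.48, 0.74], [0.3, 0.48, 0.74], [0, 0, 0]]' --rotation '[[0.01, 0, 0], [0.01, 0, 0], [0.01, 0, 0], [0.01, 0, 0], [0.01, 0, 0], [0, 0, 0], [0, 0, 0], [0, 0, 0], [0, 0, 0], [0, 0, 0]]'

```text
clock: 21.0
position: [0.6432, 0.2675, 0.1166]
tool_rot: [0.709, 1.561, 0.581]
force: [-0.3, -1.2, 0.1]
grip_width: 0.0856
```

```bash
python3 - <<'E'
from h import *
plan([.6583,.2752,.06],psi=82.6,n=4)
E
```

```text
from [0.6432 0.2675 0.1166] psi 82.65 q [-0.38  0.77 -0.16  1.49  0.14  0.88  0.86] clk 21.0 F [-0.3 -1.2  0.1] tilt [0.38 0.44] n 4
[[0.473, 0.077, 0.113], [0.472, 0.08, 0.116], [0.472, 0.08, 0.116], [0.472, 0.08, 0.116]] 
  [[0.002, 0.073, -0.063], [0.002, 0.0, 0.0], [0.002, 0.0, 0.0], [0.002, 0.0, 0.0]]
```

Request:
arm_command --delta_pos '[[0.45, 0.08, 0.12], [0.45, 0.08, 0.12], [0.45, 0.08, 0.12], [0.4, 0.05, 0.08], [0, 0, 0]]' --rotation '[[0, 0.07, -0.06], [0, 0, 0], [0, 0, 0], [0, 0, 0], [0, 0, 0]]'

```text
clock: 21.5
position: [0.6576, 0.2743, 0.0638]
tool_rot: [1.396, 1.57, 1.268]
force: [-0.4, 0.1, -0.7]
grip_width: 0.0859
```

```bash
python3 - <<'E'
from h import *
plan([.6583,.2752,.032],psi=82.6,n=4)
E
```

```text
from [0.6576 0.2743 0.0638] psi 82.63 q [-0.39  0.86 -0.15  1.45  0.15  0.83  0.85] clk 21.5 F [-0.4  0.1 -0.7] tilt [0.06 0.01] n 4
[[0.265, 0.008, 0.004], [0.265, 0.008, 0.004], [0.265, 0.008, 0.004], [0.265, 0.008, 0.004]] 
  [[0.001, 0.002, -0.01], [0.001, 0.0, 0.0], [0.001, 0.0, 0.0], [0.001, 0.0, 0.0]]
```

Request:
arm_command --delta_pos '[[0.27, 0.01, 0.01], [0.27, 0.01, 0.01], [0.27, 0.01, 0], [0.24, 0, 0], [0, 0, 0]]' --rotation '[[0, 0, 0], [0, 0, 0], [0, 0, 0], [0, 0, 0], [0, 0, 0]]'

```text
clock: 22.0
position: [0.6582, 0.275, 0.0303]
tool_rot: [1.194, 1.569, 1.066]
force: [-0.5, -0.4, 0.3]
grip_width: 0.0855
```

```bash
python3 - <<'E'
from h import *
plan([.6583,.2752,.032],psi=82.6,n=1)
E
```

```text
from [0.6582 0.275  0.0303] psi 82.63 q [-0.39  0.91 -0.14  1.46  0.16  0.78  0.85] clk 22.0 F [-0.5 -0.4  0.3] tilt [0.07 0.03] n 1
[[-0.057, 0.006, 0.002]] 
  [[0.004, 0.005, -0.012]]
```

Request:
arm_command --delta_pos '[[-0.05, 0, 0], [0, 0, 0], [0, 0, 0], [0, 0, 0], [0, 0, 0], [0, 0, 0]]' --rotation '[[0, 0, 0], [0, 0, 0], [0, 0, 0], [0, 0, 0], [0, 0, 0], [0, 0, 0]]' --gripper 1 --grip_force 50

```text
clock: 22.6
position: [0.6588, 0.2752, 0.0336]
tool_rot: [0.832, 1.568, 0.703]
force: [0.4, -0.2, -1.5]
grip_width: 0.0622
```

Request:
arm_command --delta_pos '[[-0.15, 0, 0], [-0.3, 0, 0], [-0.4, 0, 0], [-0.5, 0, 0], [-0.5, 0, 0], [-0.5, 0, 0], [-0.3, 0, 0]]' --rotation '[[0, 0, 0], [0, 0, 0], [0, 0, 0], [0, 0, 0], [0, 0, 0], [0, 0, 0], [0, 0, 0]]'

```text
clock: 23.3
position: [0.6588, 0.2751, 0.1206]
tool_rot: [0.783, 1.567, 0.654]
force: [-1.1, -0.4, -1.3]
grip_width: 0.0621
```

```bash
python3 - <<'E'
from h import *
print(st()[0]["grip_width"])
i=np.ascontiguousarray(optics.grab_frame("side")[:,:,::-1]);cv2.imwrite("pics/i_side.png",i)
print(proj("side",st()[1]))
cv2.imwrite("pics/i.png",cv2.resize(i[100:175,235:335],None,fx=7,fy=7,interpolation=cv2.INTER_CUBIC))
E
```

```text
0.06211273839375547
[287.72793717 126.5999593 ]
```

View pics/i.png

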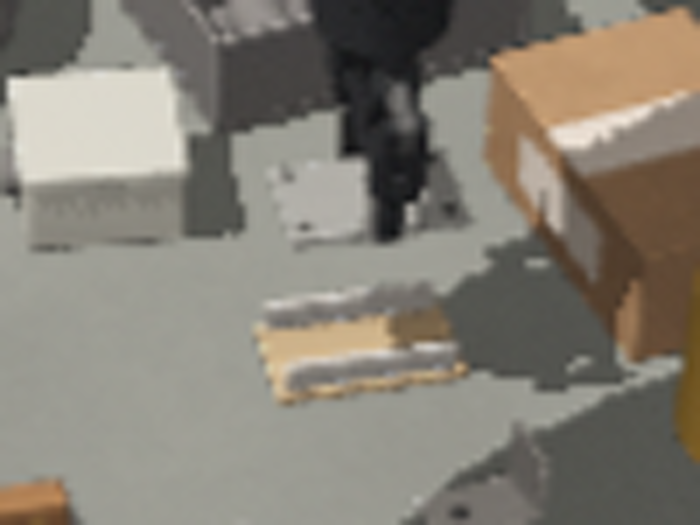

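The plate is held by its sides, with the tips about flush with its underside. Underside = TCP − 9.6 mm, so the release height in the carton is TCP z ≈ 0.0146. The carton centre, corrected for visible faces, is about (0.640, −0.270). Next I'll plan the carry.

```bash
python3 - <<'E'
from h import *
plan([.640,-.270,.12],psi=90,n=24)
E
```

```text
from [0.6593 0.2754 0.1218] psi 82.61 q [-0.39  0.79 -0.16  1.43  0.14  0.92  0.86] clk 23.35 F [1.3 0.4 0.4] tilt [0.19 0.22] n 24
[[0.0, -0.755, 0.071], [0.003, -0.755, 0.067], [0.003, -0.755, 0.063], [0.003, -0.756, 0.059], [0.003, -0.756, 0.055], [0.003, -0.756, 0.051], [0.003, -0.757, 0.046], [0.003, -0.757, 0.042], [0.003, -0.757, 0.038], [0.003, -0.757, 0.034]] 
  [[-0.051, 0.037, -0.032], [-0.051, 0.0, 0.0], [-0.051, 0.0, 0.0], [-0.051, 0.0, 0.0], [-0.051, 0.0, 0.0], [-0.051, 0.0, 0.0], [-0.051, 0.0, 0.0], [-0.051, 0.0, 0.0], [-0.051, 0.0, 0.0], [-0.051, 0.0, 0.0]]
[[0.003, -0.757, 0.03], [0.003, -0.757, 0.026], [0.003, -0.758, 0.022], [0.003, -0.758, 0.018], [0.003, -0.758, 0.014], [0.003, -0.758, 0.01], [0.003, -0.758, 0.006], [0.003, -0.758, 0.002], [0.003, -0.758, -0.002], [0.003, -0.758, -0.006]] 
  [[-0.051, 0.0, 0.0], [-0.051, 0.0, 0.0], [-0.051, 0.0, 0.0], [-0.051, 0.0, 0.0], [-0.051, 0.0, 0.0], [-0.051, 0.0, 0.0], [-0.051, 0.0, 0.0], [-0.051, 0.0, 0.0], [-0.051, 0.0, 0.0], [-0.051, 0.0, 0.0]]
[[0.003, -0.758, -0.011], [0.003, -0.758, -0.015], [0.003, -0.758, -0.019], [0.003, -0.758, -0.023]] 
  [[-0.051, 0.0, 0.0], [-0.051, 0.0, 0.0], [-0.051, 0.0, 0.0], [-0.051, 0.0, 0.0]]
```

Request:
arm_command --delta_pos '[[0, -0.3, 0.04], [0, -0.6, 0.06], [0, -0.75, 0.06], [0, -0.75, 0.06], [0, -0.75, 0.05], [0, -0.75, 0.05], [0, -0.75, 0.05], [0, -0.75, 0.04], [0, -0.75, 0.04], [0, -0.75, 0.03]]' --rotation '[[-0.05, 0.03, -0.03], [-0.05, 0, 0], [-0.05, 0, 0], [-0.05, 0, 0], [-0.05, 0, 0], [-0.05, 0, 0], [-0.05, 0, 0], [-0.05, 0, 0], [-0.05, 0, 0], [-0.05, 0, 0]]'

```text
clock: 24.35
position: [0.6471, 0.0479, 0.116]
tool_rot: [-2.526, 1.56, -2.6]
force: [0.4, -0.6, -1.8]
grip_width: 0.0621
```

Request:
arm_command --delta_pos '[[0, -0.75, 0.03], [0, -0.75, 0.03], [0, -0.75, 0.02], [0, -0.75, 0.02], [0, -0.75, 0.01], [0, -0.75, 0.01], [0, -0.75, 0], [0, -0.75, 0], [0, -0.6, 0], [0, -0.4, 0]]' --rotation '[[-0.05, 0, 0], [-0.05, 0, 0], [-0.05, 0, 0], [-0.05, 0, 0], [-0.05, 0, 0], [-0.05, 0, 0], [-0.05, 0, 0], [-0.05, 0, 0], [-0.05, 0, 0], [-0.05, 0, 0]]'

```text
clock: 25.35
position: [0.6259, -0.1904, 0.1101]
tool_rot: [-2.704, 1.544, -2.733]
force: [-0.3, -0.0, -1.3]
grip_width: 0.0621
```

```bash
python3 - <<'E'
from h import *
plan([.640,-.270,.11],psi=90)
print(st()[0]["grip_width"])
E
```

```text
from [ 0.6259 -0.1904  0.1101] psi 88.32 q [ 0.32  0.74 -0.19  1.59  0.19  0.85  1.59] clk 25.35 F [-0.3 -0.  -1.3] tilt [-0.64 -1.37] n 3
[[0.006, -0.88, 0.182], [0.001, -0.881, 0.174], [0.001, -0.883, 0.165]] 
  [[-0.095, -0.229, 0.106], [-0.093, 0.0, 0.0], [-0.093, 0.0, 0.0]]
0.06207578413158152
```

Request:
arm_command --delta_pos '[[0, -0.5, 0.11], [0, -0.5, 0.1], [0, -0.5, 0.1], [0, -0.5, 0.1], [0, -0.4, 0.05], [0, -0.15, 0.03], [0, 0, 0]]' --rotation '[[-0.05, -0.12, 0.05], [-0.05, -0.1, 0.05], [-0.05, 0, 0], [-0.05, 0, 0], [-0.05, 0, 0], [-0.03, 0, 0], [0, 0, 0]]'

```text
clock: 26.05
position: [0.6357, -0.2761, 0.1076]
tool_rot: [-3.08, 1.565, -3.081]
force: [0.1, 0.1, -1.1]
grip_width: 0.0619
```

```bash
python3 - <<'E'
from h import *
plan([.640,-.270,.05],psi=90,n=4)
# carton rim check: inner floor edges in both fresh views
for n,roi in(("top",(310,100,380,172)),("side",(300,225,382,290))):
    i=cv2.imread(f"pics/{n}0.png");h=cv2.cvtColor(i,cv2.COLOR_BGR2HSV);H,S,V=[h[...,k].astype(int) for k in range(3)]
    m=np.zeros(H.shape,np.uint8);x0,y0,x1,y1=roi;m[y0:y1,x0:x1]=((H<20)&(S>80)&(V>60))[y0:y1,x0:x1]
    c=max(cv2.findContours(m,0,1)[0],key=cv2.contourArea);q=cv2.approxPolyDP(cv2.convexHull(c),5,True)[:,0]
    for p in q:print(n,p,(onz(n,p,.035)*1000).round(0)[:2],(onz(n,p,0)*1000).round(0)[:2])
E
```

```text
from [ 0.6357 -0.2761  0.1076] psi 89.96 q [ 0.45  0.79 -0.2   1.49  0.19  0.89  1.75] clk 26.05 F [ 0.1  0.1 -1.1] tilt [-0.02 -0.32] n 4
[[0.48, 0.051, 0.039], [0.48, 0.051, 0.036], [0.48, 0.051, 0.036], [0.48, 0.051, 0.036]] 
  [[-0.002, -0.053, 0.003], [-0.002, 0.0, 0.0], [-0.002, 0.0, 0.0], [-0.002, 0.0, 0.0]]
top [369 109] [ 721. -342.] [ 733. -354.]
top [372 162] [ 562. -345.] [ 569. -357.]
top [320 164] [ 555. -194.] [ 562. -200.]
top [319 110] [ 716. -193.] [ 729. -200.]
side [352 229] [ 715. -194.] [ 732. -171.]
side [373 268] [ 710. -353.] [ 726. -335.]
side [327 284] [ 551. -360.] [ 563. -341.]
side [309 243] [ 558. -201.] [ 570. -179.]
```

The carton centre is confirmed at about (639, −269) mm. I'll descend into it.

Request:
arm_command --delta_pos '[[0.4, 0.05, 0.04], [0.5, 0.05, 0.03], [0.5, 0.05, 0.03], [0.5, 0.05, 0.02], [0.2, 0, 0], [0, 0, 0]]' --rotation '[[0, -0.05, 0], [0, 0, 0], [0, 0, 0], [0, 0, 0], [0, 0, 0], [0, 0, 0]]'

```text
clock: 26.65
position: [0.6392, -0.2655, 0.0371]
tool_rot: [2.422, 1.568, 2.426]
force: [0.3, 0.1, -1.9]
grip_width: 0.0622
```

```bash
python3 - <<'E'
from h import *
plan([.639,-.270,.018],psi=90,n=6)
E
```

```text
from [ 0.6392 -0.2655  0.0371] psi 90.18 q [ 0.42  0.88 -0.19  1.52  0.21  0.77  1.73] clk 26.65 F [ 0.3  0.1 -1.9] tilt [ 0.12 -0.14] n 6
[[0.106, -0.025, -0.001], [0.106, -0.025, -0.001], [0.106, -0.025, -0.001], [0.106, -0.025, -0.001], [0.106, -0.025, -0.001], [0.106, -0.025, -0.001]] 
  [[0.005, -0.023, -0.02], [0.005, 0.0, 0.0], [0.005, 0.0, 0.0], [0.005, 0.0, 0.0], [0.005, 0.0, 0.0], [0.005, 0.0, 0.0]]
```

Request:
arm_command --delta_pos '[[0.11, -0.03, 0], [0.11, -0.03, 0], [0.11, -0.03, 0], [0.11, -0.03, 0], [0.11, 0, 0], [0.1, 0, 0], [0, 0, 0]]' --rotation '[[0, -0.02, -0.02], [0, 0, 0], [0, 0, 0], [0, 0, 0], [0, 0, 0], [0, 0, 0], [0, 0, 0]]'

```text
clock: 27.35
position: [0.6399, -0.2703, 0.0173]
tool_rot: [-0.575, 1.569, -0.573]
force: [0.5, 0.1, -1.6]
grip_width: 0.062
```

Request:
arm_command --delta_pos '[[0.05, 0, 0], [0.03, 0, 0]]' --rotation '[[0, 0, 0], [0, 0, 0]]'

```text
clock: 27.55
position: [0.64, -0.2703, 0.015]
tool_rot: [-0.535, 1.568, -0.532]
force: [-0.0, 0.7, -1.4]
grip_width: 0.0623
```

Request:
arm_command --delta_pos '[[0.03, 0, 0], [0.02, 0, 0]]' --rotation '[[0, 0, 0], [0, 0, 0]]'

```text
clock: 27.75
position: [0.6401, -0.2702, 0.0137]
tool_rot: [-0.513, 1.568, -0.51]
force: [-3.3, 2.2, 10.2]
grip_width: 0.0621
```

Gentle contact with the floor (10 N). I'll release and withdraw.

Request:
arm_command --delta_pos '[[0, 0, 0], [0, 0, 0], [0, 0, 0], [0, 0, 0], [0, 0, 0]]' --rotation '[[0, 0, 0], [0, 0, 0], [0, 0, 0], [0, 0, 0], [0, 0, 0]]' --gripper -1

```text
clock: 28.25
position: [0.6405, -0.2703, 0.0142]
tool_rot: [-0.466, 1.567, -0.464]
force: [-0.7, 0.8, -0.1]
grip_width: 0.0856
```

Request:
arm_command --delta_pos '[[-0.2, 0, 0], [-0.6, 0, 0], [-1, 0, 0], [-1, 0, 0], [-1, 0, 0], [-1, 0, 0]]' --rotation '[[0, 0, 0], [0, 0, 0], [0, 0, 0], [0, 0, 0], [0, 0, 0], [0, 0, 0]]'

```text
clock: 28.85
position: [0.6385, -0.2693, 0.1651]
tool_rot: [3.038, 1.57, 3.041]
force: [0.2, 0.1, 0.2]
grip_width: 0.0855
```

Request:
arm_command --delta_pos '[[-0.3, 0.8, -0.3], [-0.3, 0.8, -0.3], [-0.3, 0.8, -0.3], [-0.3, 0.8, -0.3], [-0.3, 0.8, -0.3], [-0.2, 0.8, -0.3], [0, 0.8, -0.3], [0, 0.6, -0.2], [0, 0.2, 0], [0, 0, 0]]' --rotation '[[0, 0, 0], [0, 0, 0], [0, 0, 0], [0, 0, 0], [0, 0, 0], [0, 0, 0], [0, 0, 0], [0, 0, 0], [0, 0, 0], [0, 0, 0]]'

```text
clock: 29.85
position: [0.5682, -0.0717, 0.2383]
tool_rot: [-0.306, 1.549, -0.304]
force: [0.5, -0.5, -0.7]
grip_width: 0.0854
```

```bash
python3 - <<'E'
from h import *
F={}
for n,roi in(("side",(308,225,375,285)),("top",(318,105,372,165))):
    i=np.ascontiguousarray(optics.grab_frame(n)[:,:,::-1]);cv2.imwrite(f"pics/j_{n}.png",i);F[n]=dots(n,i,roi,.011,75)
    o=cv2.imread(f"pics/{n}0.png");d=(cv2.absdiff(i,o).max(2)>70).astype(np.uint8)
    h=cv2.cvtColor(i,cv2.COLOR_BGR2HSV);x0,y0,x1,y1=roi;k=np.zeros(d.shape,np.uint8);k[y0:y1,x0:x1]=(h[...,1]<55)[y0:y1,x0:x1]
    c=max(cv2.findContours(k,0,1)[0],key=cv2.contourArea);w=np.array([onz(n,p[0],.011)[:2]*1000 for p in c],np.float32);print(n,"grey rect",cv2.minAreaRect(w))
for a in F["top"]:
    for b in F["side"]:
        X,e=tri(a,b)
        if e<.004 and -.02<X[2]<.08:print(X.round(4),round(e,4))
print(st()[1],st()[0]["clock"],st()[0]["force"])
E
```

```text
side [347.6 235.8] 13 [ 700.5 -199.4   11. ]
side [325.9 254.8] 14 [ 600.  -246.6   11. ]
side [369.8 270.8] 13 [ 706.6 -346.5   11. ]
side grey rect ((671.9959716796875, -201.5972442626953), (152.7381134033203, 223.44204711914062), 62.03308868408203)
top grey rect ((650.6890258789062, -274.34625244140625), (160.88970947265625, 185.3223419189453), 89.01922607421875)
[ 0.56825819 -0.07297114  0.23783081] 29.95 [ 0.57754249 -0.46267725  0.26479167]
```

```bash
python3 - <<'E'
from h import *
F={}
for n in("top","side"):
    i=cv2.imread(f"pics/j_{n}.png");h=cv2.cvtColor(i,cv2.COLOR_BGR2HSV);m=np.zeros(h.shape[:2],np.uint8)
    q=np.array([proj(n,[.639+sx*.068,-.269+sy*.063,.006]) for sx,sy in((1,1),(1,-1),(-1,-1),(-1,1))]).round().astype(np.int32)
    cv2.fillConvexPoly(m,q,1);k=((h[...,1]<75)&(m>0)).astype(np.uint8)
    c=max(cv2.findContours(k,0,1)[0],key=cv2.contourArea);w=np.array([onz(n,p[0],.011)[:2]*1000 for p in c],np.float32)
    print(n,"plate rect",[np.round(v,1) for v in cv2.minAreaRect(w)],"px",k.sum(),"of",m.sum())
    x,y,a,b=cv2.boundingRect(c);print(n,x,y,a,b)
    g=cv2.cvtColor(i,cv2.COLOR_BGR2GRAY);med=np.median(g[k>0]);print("median",med)
    F[n]=[p for p in dots(n,i,(x,y,x+a,y+b),.011,med*.72)]
for a in F["top"]:
    for b in F["side"]:
        X,e=tri(a,b)
        if e<.004 and -.02<X[2]<.08:print(X.round(4),round(e,4))
# bystanders/ jig / bearers / bracket unchanged?
for nm,X in(("bracket",[.67,.13,.0]),("tape",[.632,-.13,.02])):
    for n in("side","top"):
        u,v=proj(n,X).astype(int);o=cv2.imread(f"pics/{n}0.png")[v-12:v+12,u-12:u+12];c=cv2.imread(f"pics/j_{n}.png")[v-25:v+25,u-25:u+25]
        r=cv2.matchTemplate(c,o,cv2.TM_CCOEFF_NORMED);_,s,_,l=cv2.minMaxLoc(r);print(nm,n,round(s,2),"shift px",l[0]-13,l[1]-13)
E
```

```text
top plate rect [array([ 637.9, -267.1]), array([137.8, 128.8]), np.float64(0.4)] px 1918 of 1956
top 321 116 44 46
median 117.0
top [359.6 125.5] 13 [ 677.7 -319.7   11. ]
top [360.6 127.8] 16 [ 670.8 -322.5   11. ]
side plate rect [array([ 638.9, -269.5]), array([103.2,  67.3]), np.float64(0.1)] px 556 of 1424
side 322 246 37 24
median 178.0
side [358.1 246.2] 14 [ 714.5 -249.6   11. ]
side [348.  248.1] 47 [ 679.5 -245.8   11. ]
side [325.9 254.8] 55 [ 600.  -246.6   11. ]
side [354.1 258.9] 41 [ 679.8 -290.3   11. ]
side [351.  263.1] 14 [ 663.  -301.8   11. ]
side [346.5 264.8] 19 [ 646.7 -302.8   11. ]
side [331.4 265.8] 54 [ 599.5 -290.8   11. ]
side [331.6 269.1] 29 [ 595.  -302.6   11. ]
[ 0.6663 -0.309   0.0442] 0.0025
[ 0.6615 -0.3112  0.048 ] 0.0033
bracket side 0.66 shift px 13 7
bracket top 0.82 shift px 0 0
tape side 0.75 shift px 0 -1
tape top 0.33 shift px -11 -13
```

The side view shows the plate at (639, −269.5) mm, 103×67 mm at z = 11 mm, yaw 0.1°, with all four dots on a rectangle. It's flat on the carton floor and nothing is touching it, so I'm handing in.

```bash
python3 -c "
from workcell import bot;print(bot.job_done())"
```

```text
the job is handed in; nothing more can be done
None
```

The job is done and handed in at about 30 s of robot time. I lifted the plate out of the jig on the spatula, set it on the bearers, and laid the spatula on open bench. Then I took the plate by its sides, lowered it to about 10 N of contact with the carton floor, and released it.

**What held up:**
- **On the bearers:** both cameras put the plate centred and in line with the ribs, at (658.5, 275) mm and yaw −7.4°. It did not move when I withdrew the blade.
- **In the carton:** the last side view shows the plate flat on the floor at (639, −269.5) mm, square to the carton to 0.1°.
- **Forces:** the highest reading I saw was about 24 N, when I pressed the spatula onto the bench.

**What could not be confirmed:**
- **Carton from above:** the arm blocked the top view of the carton at the end, so the final check rests on the side view alone.
- **Bracket and tape:** the final image matching was inconclusive. Two of the four comparisons showed no shift or about 1 px, and the other two gave weak matches. The bracket was still standing in place in the last pictures I viewed (the tape until the spatula was laid down), and the arm passed well above both.
- **Other bystanders:** I did not re-check the junction box, saddle, roller or elbow at the end. None of the moves went near them.

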